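Line up the drill cores and seal them in their tins

TASK

Take the small drill cores (two or three of them) from the green tray, lay them all in the groove of the V-rail and push them gently along it until they lie tight end to end and the rubber stop just gives, so that the run can be read off the rule. Then put each core, lying down, in a tin of its own in the blue carrier, put a lid on every tin that holds a core and press it down until it is fully home on the rim all round. Leave the other things on the bench alone.

Things in the scene. Friction and masses are not known exactly. Their poses are not given: they have to be found in the camera images.
- core1_mid (a point): centre of a pale sand-coloured drill core with darker bedding bands: a plain rock cylinder 30 mm in diameter and 45 mm long, about 75 g, at first lying on its side on the green tray (tray floor 4 mm thick with a 10 mm high edge); the frame's x axis runs along the core, y and z turn with it as it rolls. May be absent
- core2_mid (a point): centre of a brown drill core with darker bedding bands: a plain rock cylinder 30 mm in diameter and 45 mm long, about 75 g, at first lying on its side on the green tray (tray floor 4 mm thick with a 10 mm high edge); the frame's x axis runs along the core, y and z turn with it as it rolls. May be absent
- core3_mid (a point): centre of a grey drill core with darker bedding bands: a plain rock cylinder 30 mm in diameter and 45 mm long, about 75 g, at first lying on its side on the green tray (tray floor 4 mm thick with a 10 mm high edge); the frame's x axis runs along the core, y and z turn with it as it rolls. May be absent
- rail: V-rail: aluminium V-groove on a grey base 60 x 262 mm, yellow rule on the side away from the robot. Origin under its middle, on the bench; y runs along the groove to the stop, z up. Groove: x = 0, y from -130 to +110 mm, bottom 30 mm up, top edges 39 mm up, 25 mm wide over its outside, free space for fingers beside it. A core in it has its axis 49.6 mm up, top 65 mm, and slides with about 0.5 N friction
- rail_stop (a point): centre of the face of the rubber stop (26 mm disc) that closes the +y end of the V-groove, on the axis of a core lying in the groove, 49.6 mm up; axes as the rail's. Behind it is a steel plate 34 mm wide and 69 mm high
- buffer (a joint): how far the rubber stop is pressed in, m: 0 at rest, 0.005 at most; springs back, 5 N per mm
- tin1_rim (a point): centre of the mouth, at rim height (63 mm), of the open tin at the -y end of the blue carrier; z up. Tins are fixed, 112 mm apart along y; 98 mm outside, 93 mm inside, floor 48 mm below the rim. Black seal ring in the mouth (81 mm clear), its top 5 mm below the rim: gives way downwards under about 9 N and stays where it is pushed
- tin2_rim (a point): centre of the mouth, at rim height (63 mm), of the open tin at the middle of the blue carrier; z up. Tins are fixed, 112 mm apart along y; 98 mm outside, 93 mm inside, floor 48 mm below the rim. Black seal ring in the mouth (81 mm clear), its top 5 mm below the rim: gives way downwards under about 9 N and stays where it is pushed
- tin3_rim (a point): centre of the mouth, at rim height (63 mm), of the open tin at the +y end of the blue carrier; z up. Tins are fixed, 112 mm apart along y; 98 mm outside, 93 mm inside, floor 48 mm below the rim. Black seal ring in the mouth (81 mm clear), its top 5 mm below the rim: gives way downwards under about 9 N and stays where it is pushed
- lid1_knob (a point): middle of the knob of a lid (fits any tin, 70 g), z up; at first plug down on the white tray (floor 4 mm). Knob 22 mm diameter, 20 mm high; flange 102 mm, 4 mm thick; plug below it 89 mm, 10 mm deep. This point is 10 mm above the flange's top, 24 mm above the plug's bottom. Laid loosely on a tin it is 19 mm above the rim; fully home (flange on rim, stays there) 14 mm
- lid2_knob (a point): middle of the knob of a lid (fits any tin, 70 g), z up; at first plug down on the white tray (floor 4 mm). Knob 22 mm diameter, 20 mm high; flange 102 mm, 4 mm thick; plug below it 89 mm, 10 mm deep. This point is 10 mm above the flange's top, 24 mm above the plug's bottom. Laid loosely on a tin it is 19 mm above the rim; fully home (flange on rim, stays there) 14 mm
- lid3_knob (a point): middle of the knob of a lid (fits any tin, 70 g), z up; at first plug down on the white tray (floor 4 mm). Knob 22 mm diameter, 20 mm high; flange 102 mm, 4 mm thick; plug below it 89 mm, 10 mm deep. This point is 10 mm above the flange's top, 24 mm above the plug's bottom. Laid loosely on a tin it is 19 mm above the rim; fully home (flange on rim, stays there) 14 mm
- hammer: a hammer, 260 mm long, lying near the left edge of the working area; origin at its underside. Leave alone
- wash_bottle: a white wash bottle with a red cap, 58 mm across, 150 mm tall; origin at its underside. Leave alone
- marker: a blue marker pen, 13 mm thick, 130 mm long, lying flat. Leave alone
- brush: a small brush, 170 mm long, lying at the back of the bench. Leave alone
- caliper: a steel calliper, 190 mm long, lying flat at the back of the bench. Leave alone
- big_core: a thick grey rock core, 64 mm across, 70 mm tall, standing at the back of the bench (not one of the job's cores); origin at its underside. Leave alone
- loupe: a round black magnifier with a handle, 130 mm long, 7 mm thick, lying flat. Leave alone

How it is judged:
By the outcome, as a careful person would: the job done as asked, in the order asked, and still so for the second after the job is handed in, with the robot touching nothing.
Of core1, core2, core3 only 2 to 3 are there at a start; the rules pass over those that are not, and their reading is None.
At some moment in a run one of core1, core2, core3 may be knocked a few centimetres aside while the robot is not near it.
Once in a run the grip may slacken for a moment while it holds something.
It also fails if it takes over 210 s, if anything falls off the work surface, if the arm or the gripper's body presses on something with over 40 N, if the wrist force passes 120 N, or if a joint passes its speed limit or range.

ROBOT

A 7-joint arm with a two-finger parallel gripper is mounted at the origin on the work surface. World frame = base frame: x ahead of the robot, y to its left, z up, the work surface at z = 0. Lengths are in m, angles in rad, forces in N, time in s.
With the tool pointing down it reaches from about 0.4 to 0.925 m from the base axis. Payload 4.1 kg.
Tool frame: the origin (TCP) lies on the centre line of the jaws, within the pads' length; the fingertips stand 14 mm ahead of it and the grasp point (between the pads) lies 5 mm behind it; z points along the fingers, y is the direction in which the jaws open and shut (so a half turn about z gives the same grasp; the last joint's range is limited). The gripper opens to 85 mm and grips with 20 to 120 N. Pads are 22 mm wide; open, the fingers measure 114 mm over their backs; the gripper's body (76 mm by 85 mm) begins 54 mm behind the grasp point. The pads swing forward as they close: fully open they stand 13 mm farther back than shut.
Start: joints at [1.041, 0.398, 0.045, 1.537, -0.019, 1.207, -0.051], TCP at [0.271, -0.591, 0.245] pointing down, gripper open.
Joint ranges: [-2.82, 2.82], [-0.49, 2.23], [-1.37, 1.46], [0, 2.46], [-1.36, 4.5], [0.23, 2], [-2.94, 2.94]. Speed limits (rad/s): [2.57, 2.57, 3.14, 3.14, 3.14, 3.14, 3.14].

INTERFACE

Orientations are given as a 3x3 rotation matrix whose columns are the frame's x, y, z axes.
In Python, from cell import manip gives the robot as it stands. The module is installed in compiled form; this text tells all that it offers.
- The arm moves only by the tool send_rows, never from a script. Its argument "increments" is a list of rows, each a list of 3 entries, a list of its own where there are three numbers: the finger opening in mm, from 0 to 85.4, then the shift along the tool's x, y, z in mm, then the turn, a rotation vector about the tool's x, y, z in degrees. In form: [[grip, [dx, dy, dz], [wx, wy, wz]], ...]. A call has 1 to 8 rows; each row is the pose to reach, as a shift and turn from the pose measured when the call began, along the tool's axes at that moment; what a row does not reach only later rows make up. A row lasts 1/8 s, in which the tool goes at most 62.5 mm and 10.7 degrees, less where a joint would pass 70% of its speed; a pose out of reach is approached as far as the arm can. A call with a gripper value outside its range is refused whole. The fingers move at their own pace and stop on an object; "newtons" is the grip in N (left out, the last holds). Time passes only in rows, so rows that repeat a pose let the fingers close. It gives the time, the measured TCP pose, the force and the opening at its end, in the units of the state.
- manip.get_obs(): the state, without advancing time (a new reading comes with each control period).
- manip.get_image(name): name is "scene" or "top" or "wrist"; returns the picture (384x512x3 uint8, blue, green, red); there is no depth.
- manip.get_calibration(name): a dict with "fovy" (degrees; the focal length in pixels is half the picture's height over the tangent of half this angle, whatever the lens; pixels are square), "cx", "cy" (the principal point, pixels), "view" (4x4, takes a point from world to camera coordinates). Camera axes: x right, y down, z forward; pixel columns grow to the right and rows downward; lengths in m; the calibration is good to about 2 mm. The wrist camera is an equidistant fisheye: a pixel r from the principal point sees the ray r / f radians off the axis. A picture is of the moment at which its call begins: read the wrist's pose just before it. get_calibration takes no time and is no camera call; for the wrist camera it gives the pose at the moment of the call.
- manip.close_job(): hands the job in, once; it reports no verdict.
Trained networks look in the newest picture that a camera, given by its name, has taken for a name from the list of things; names that differ only in an ending like _2 or _b are one class to them, and where a whole thing is asked for, a point or a joint stands for the part that bears it (a point fixed in the world has none). Each returns a list of dicts, best first, with "conf" (0 to 1); they miss things now and then, are a little off and sometimes report something else, mostly with a low value. They report only what shows in the picture. A call takes as long as a camera call.
- manip.spot_in(thing, camera): "location" ([column, row] in pixels, amid what is visible of it).
- manip.masks_of(thing, camera): "mask" (384x512 bool, what is visible of it) and "location" ([column, row] in pixels, amid what is visible of it).
The state is a dict: "clock": time; "joint_positions": joint angles; "qvel": joint speeds; "joint_efforts": joint torques, N m; "tool_pos": TCP position; "tool_rot": TCP orientation; "force": force on the tool from outside, world axes, zero at the start; "ft_torque": the same for the moment, N m; "width": finger opening in m.
Only numpy, scipy, OpenCV 4.12 (cv2) and the standard library are available. Lean on these libraries where they do the work, as an engineer would, in place of code of your own. Each camera call takes 0.05 s, during which the arm holds its last target. There are 200 camera calls.

## Working session

There is one attempt and no reset: what is moved stays moved. The work goes in short steps, Python scripts to look and compute and a tool call to move; the robot and the scene stay as the last step left them, time stands still between calls to the robot, and variables do not carry over. Pictures are saved under pics/ and viewed, about 12 in all and at most 16, crops included, and the job is handed in when it is done.

Besides the shell and the picture viewer there is one more tool, called after "Emit:" by a JSON object that holds its "op" and its "data". send_rows: Moves the arm, as the interface text tells. Its arguments: {"type":"object","properties":{"increments":{"type":"array","items":{"type":"array"}},"newtons":{"type":"number"}},"required":["increments"]}

```bash
mkdir -p pics
cat > h.py <<'E'
import numpy as np, cv2
from cell import manip
def ray(cam,px,cal=None):
    c=cal or manip.get_calibration(cam); V=np.array(c["view"]); f=192/np.tan(np.radians(c["fovy"])/2)
    d=np.array([px[0]-c["cx"],px[1]-c["cy"]])/f
    if cam=="wrist":
        r=np.hypot(*d); v=np.array([*(d/max(r,1e-9)*np.sin(r)),np.cos(r)])
    else: v=np.array([*d,1.])
    R=V[:3,:3]; o=-R.T@V[:3,3]; return o,R.T@v
def at(cam,px,z,cal=None):
    o,d=ray(cam,px,cal); return o+d*(z-o[2])/d[2]
def proj(cam,p):
    c=manip.get_calibration(cam); V=np.array(c["view"]); f=192/np.tan(np.radians(c["fovy"])/2)
    q=V[:3,:3]@np.array(p)+V[:3,3]
    if cam=="wrist":
        s=np.hypot(q[0],q[1]); r=np.arctan2(s,q[2])*f; return np.array([c["cx"],c["cy"]])+q[:2]/max(s,1e-9)*r
    return np.array([c["cx"],c["cy"]])+f*q[:2]/q[2]
E
python3 - <<'E'
from h import *
np.set_printoptions(precision=4,suppress=True)
o=manip.get_obs(); print(o["clock"],o["tool_pos"],o["tool_rot"],o["width"])
for n in ["scene","top"]:
    cv2.imwrite(f"pics/{n}0.png",cv2.resize(manip.get_image(n),(800,600)) if n=="top" else manip.get_image(n))
    c=manip.get_calibration(n); V=np.array(c["view"]); print(n,c["fovy"],-V[:3,:3].T@V[:3,3], V[2,:3])
Z=dict(core1_mid=.019,core2_mid=.019,core3_mid=.019,rail=.04,rail_stop=.05,tin1_rim=.063,lid1_knob=.028)
for t,z in Z.items():
    for r in manip.spot_in(t,"top"): print(t,round(r["conf"],2),np.round(r["location"],1),at("top",r["location"],z))
print(manip.get_obs()["clock"])
E
```

```text
0.0 [ 0.2712 -0.59    0.2443] [[ 0.9086  0.4177 -0.001 ]
 [ 0.4177 -0.9086  0.0017]
 [-0.0002 -0.002  -1.    ]] 0.08544464091628903
scene 42.615842149094924 [ 1.3243 -0.6672  0.979 ] [-0.5509  0.5261 -0.6479]
top 42.65995603317201 [0.1968 0.088  1.6165] [ 0.2124 -0.01   -0.9771]
core2_mid 0.46 [382.  179.7] [ 0.5402 -0.3344  0.019 ]
core3_mid 0.66 [370.  208.8] [ 0.4447 -0.2845  0.019 ]
core3_mid 0.39 [278.5 214.2] [0.4434 0.0172 0.019 ]
core3_mid 0.35 [172.  142.1] [0.7099 0.3622 0.019 ]
rail 0.72 [276.5 214.1] [0.4408 0.0245 0.04  ]
rail 0.6 [197.1 224. ] [0.4228 0.2823 0.04  ]
rail 0.41 [107.8 178.7] [0.5891 0.5718 0.04  ]
rail_stop 0.75 [282.  212.9] [0.4422 0.007  0.05  ]
tin1_rim 0.87 [276.9 164.6] [0.6001 0.014  0.063 ]
lid1_knob 0.7 [195.4 224. ] [0.4248 0.2893 0.028 ]
0.45
```

View pics/top0.png

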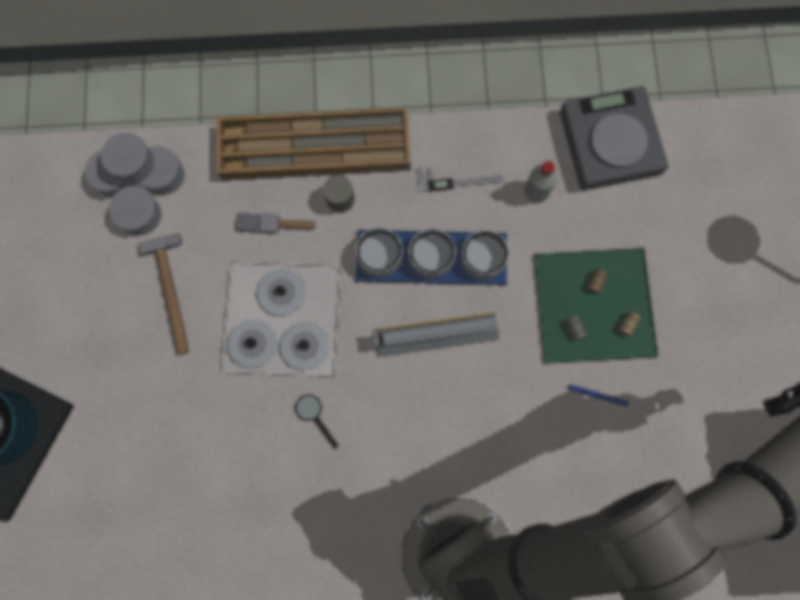

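View pics/scene0.png

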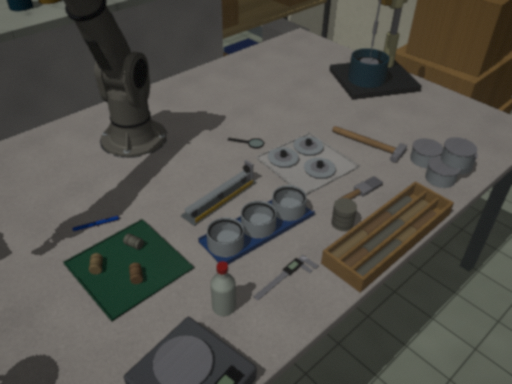

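The top view shows three cores on the green tray at about (597,281), (576,328) and (628,323). The rail runs from the stop at (376,340) to (497,325), the tins are at (379,252), (431,254) and (484,256), and the lid knobs are at (281,291), (251,343) and (305,345). The scene view agrees. I'll go above the tray for a closer look.

Emit:
{"op": "send_rows", "data": {"increments": [[85,[310,-150,-60],[0,0,0]],[85,[310,-150,-60],[0,0,0]],[85,[310,-150,-60],[0,0,0]],[85,[310,-150,-60],[0,0,0]],[85,[310,-150,-60],[0,0,0]],[85,[310,-150,-60],[0,0,0]],[85,[310,-150,-60],[0,0,0]],[85,[310,-150,-60],[0,0,0]]], "newtons": 40}}

```text
clock: 1.45
tool_pos: [0.4898, -0.3257, 0.3051]
tool_rot: [[0.909, 0.417, -0.001], [0.417, -0.909, -0.001], [-0.001, 0.0, -1.0]]
force: [-0.6, -0.9, -0.5]
width: 0.0851
```

```bash
cat >> h.py <<'E'
np.set_printoptions(precision=4,suppress=True)
from scipy.spatial.transform import Rotation as Ro
def plan(x,y,z,yaw=None,o=None):
    """shift mm / turn deg in tool axes to reach world (x,y,z), tool down, tool-x at yaw deg (mod 180)"""
    o=o or manip.get_obs(); R=np.array(o["tool_rot"]); d=R.T@(np.array([x,y,z])-o["tool_pos"])*1000
    cur=np.degrees(np.arctan2(R[1,0],R[0,0]))
    if yaw is None: yaw=cur
    yaw=cur+((yaw-cur+90)%180-90); a=np.radians(yaw)
    T=np.array([[np.cos(a),np.sin(a),0],[np.sin(a),-np.cos(a),0],[0,0,-1]])
    w=Ro.from_matrix(R.T@T).as_rotvec(degrees=True)
    print("shift",d.round(1),"turn",w.round(1),"cur yaw",round(cur,1),"j7",round(o["joint_positions"][6],2))
def axis_of(mask,cam,z,cal=None):
    """min-area-rect of mask mapped to plane z: centre, long-axis yaw deg, sizes mm"""
    ys,xs=np.nonzero(mask); P=np.array([at(cam,(u,v),z,cal)[:2] for u,v in zip(xs,ys)])
    (c,s,a)=cv2.minAreaRect((P*1000).astype(np.float32))
    return np.array(c)/1000,(a if s[0]>s[1] else a+90)%180,np.round(s,0)
E
cat > look.py <<'E'
import sys; from h import *
# look.py tag thing:z ...
cal=manip.get_calibration("wrist"); im=manip.get_image("wrist"); cv2.imwrite(f"pics/{sys.argv[1]}.png",im)
for a in sys.argv[2:]:
    t,z=a.split(":"); z=float(z)
    for r in manip.masks_of(t,"wrist"):
        if r["conf"]<.3: continue
        c,yaw,s=axis_of(r["mask"],"wrist",z,cal)
        print(t,round(r["conf"],2),np.round(r["location"],0),"at",at("wrist",r["location"],z,cal)[:2],"rect",c,"yaw",round(yaw,1),s)
o=manip.get_obs(); print(o["clock"],o["tool_pos"],np.round(o["force"],1),"w",o["width"])
E
python3 look.py w1 core1_mid:.022 core2_mid:.022 core3_mid:.022; python3 -c "
from h import *
c=manip.get_calibration('wrist');V=np.array(c['view']);print(c['fovy'],-V[:3,:3].T@V[:3,3],V[2,:3])"
```

```text
core1_mid 0.75 [281. 203.] at [ 0.4492 -0.3837] rect [ 0.4435 -0.3888] yaw 144.9 [32. 48.]
core2_mid 0.82 [277. 131.] at [ 0.5398 -0.3343] rect [ 0.5391 -0.331 ] yaw 152.2 [31. 48.]
core3_mid 0.91 [211. 175.] at [ 0.445  -0.2744] rect [ 0.4409 -0.2766] yaw 19.4 [51. 29.]
1.65 [ 0.4894 -0.3262  0.305 ] [0.  0.2 0.4] w 0.08513165686101226
65.70646984690485 [ 0.5499 -0.2973  0.4338] [-0.2446 -0.1116 -0.9632]
```

View pics/w1.png

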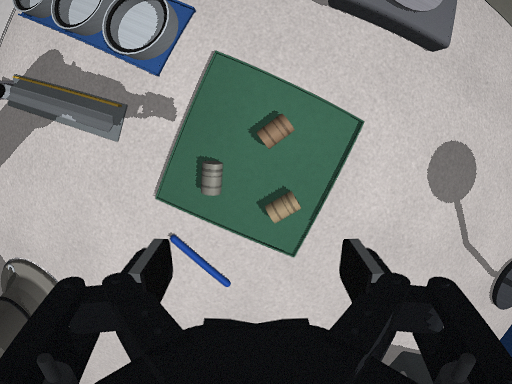

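The wrist view shows the cores at about (283,206), (276,130) and (212,177), which matches the mask rectangles (30 x 48 mm). I'll pick the grey core first.

Run:
```python
from h import *
plan(.4405,-.2768,.08,19.4); plan(.4405,-.2768,.019,19.4)
for r in manip.masks_of("rail","top"):
    print("rail",round(r["conf"],2),axis_of(r["mask"],"top",.035))
for r in manip.spot_in("rail_stop","top"): print(r)
```

```text
shift [-23.8 -65.2 225. ] turn [-0.   0.   5.1] cur yaw 24.5 j7 -0.65
shift [-23.8 -65.2 286. ] turn [-0.   0.   5.1] cur yaw 24.5 j7 -0.65
rail 0.68 (array([0.4434, 0.0155]), 95.47577905654907, array([ 61., 252.]))
{'location': [282.0, 212.9], 'conf': 0.75}
```

Emit:
{"op": "send_rows", "data": {"increments": [[60,[-24,-65,150],[0,0,5]],[60,[-24,-65,225],[0,0,5]],[60,[-24,-65,225],[0,0,5]],[60,[-24,-65,225],[0,0,5]],[60,[-24,-65,250],[0,0,5]],[60,[-24,-65,286],[0,0,5]],[60,[-24,-65,286],[0,0,5]],[60,[-24,-65,286],[0,0,5]]]}}

```text
clock: 2.75
tool_pos: [0.4415, -0.2773, 0.0201]
tool_rot: [[0.942, 0.335, 0.001], [0.335, -0.942, -0.001], [0.001, 0.001, -1.0]]
force: [-0.3, -0.2, 0.0]
width: 0.06
```

Emit:
{"op": "send_rows", "data": {"increments": [[20,[0,0,0],[0,0,0]],[20,[0,0,0],[0,0,0]],[20,[0,0,0],[0,0,0]],[20,[0,0,0],[0,0,0]],[20,[0,0,-40],[0,0,0]],[20,[0,0,-90],[0,0,0]],[20,[0,0,-110],[0,0,0]],[20,[0,0,-110],[0,0,0]]]}}

```text
clock: 3.75
tool_pos: [0.4425, -0.2778, 0.132]
tool_rot: [[0.942, 0.335, 0.005], [0.335, -0.942, -0.003], [0.003, 0.004, -1.0]]
force: [-0.3, 0.4, -1.8]
width: 0.0288
```

Run:
```python
from h import *
o=manip.get_obs(); print(o["clock"],o["tool_pos"],o["force"],o["width"])
a=np.radians(95.5); u=np.array([np.cos(a),np.sin(a)])
c=np.array([.443,.0155]); print("stop",c+.11*u)
p=c-.06*u; plan(p[0],p[1],.22,95.5)
```

```text
3.75 [ 0.4425 -0.2778  0.132 ] [-0.2547  0.3524 -1.7781] 0.028797970425995852
stop [0.4325 0.125 ]
shift [  84.4 -217.6  -88.7] turn [  0.3  -0.  -76. ] cur yaw 19.5 j7 -0.79
```

Emit:
{"op": "send_rows", "data": {"increments": [[20,[84,-218,-80],[0,0,-76]],[20,[84,-218,-80],[0,0,-76]],[20,[84,-218,-80],[0,0,-76]],[20,[84,-218,-80],[0,0,-76]],[20,[84,-218,-80],[0,0,-76]],[20,[84,-218,-80],[0,0,-76]],[20,[84,-218,-80],[0,0,-76]],[20,[84,-218,-80],[0,0,-76]]]}}

```text
clock: 4.75
tool_pos: [0.4474, -0.044, 0.2099]
tool_rot: [[-0.095, 0.995, 0.002], [0.995, 0.095, -0.003], [-0.003, 0.002, -1.0]]
force: [-0.3, -0.5, 0.1]
width: 0.0287
```

```bash
python3 look.py w2 rail:.035 rail_stop:.05 core3_mid:.2 tin1_rim:.063
```

```text
rail 0.57 [258. 104.] at [0.4411 0.034 ] rect [0.4446 0.0354] yaw 95.4 [ 56. 222.]
rail_stop 0.65 [264. 102.] at [0.4465 0.0359] rect [0.444 0.036] yaw 95.0 [ 52. 209.]
core3_mid 0.74 [256. 251.] at [ 0.4466 -0.0444] rect [ 0.4467 -0.0499] yaw 96.0 [32. 63.]
tin1_rim 0.86 [404. 135.] at [0.5898 0.0228] rect [0.5994 0.0199] yaw 85.3 [316. 127.]
5.0 [ 0.4481 -0.0441  0.211 ] [-0.6  0.5 -0.6] w 0.028647364294327102
```

View pics/w2.png

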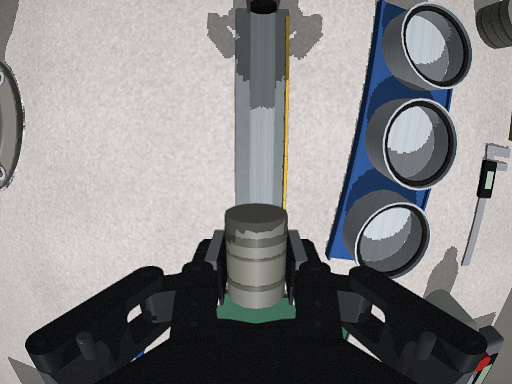

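The view shows the rail dead ahead, with the groove band around columns 249-277, the yellow rule at about 287 and the stop at the top, about (264,6). The tins are on the right. I'll read the groove edges from intensity profiles.

```bash
python3 - <<'E'
from h import *
im=cv2.cvtColor(cv2.imread("pics/w2.png"),cv2.COLOR_BGR2GRAY)
for v in (30,130,150,185): print(v,im[v,230:294].tolist())
print(im[0:40,263].tolist())
for v in (130,150,185):
  for u in (236,249,263,276,287): print(v,u,at("wrist",(u,v),.039)[:2])
E
python3 - <<'E'
import sys; sys.path.insert(0,".")
import cv2; im=cv2.imread("pics/w2.png"); cv2.imwrite("pics/w2c.png",cv2.resize(im[0:215,190:330],None,fx=3.6,fy=2.7,interpolation=cv2.INTER_CUBIC))
E
```

```text
30 [184, 202, 200, 209, 209, 145, 67, 75, 75, 77, 74, 78, 75, 76, 76, 74, 77, 78, 78, 74, 87, 102, 104, 102, 103, 101, 100, 105, 105, 106, 106, 102, 104, 102, 103, 102, 101, 100, 102, 105, 105, 105, 103, 101, 101, 89, 76, 76, 78, 77, 78, 77, 79, 78, 77, 53, 92, 105, 97, 112, 116, 116, 118, 116]
130 [204, 207, 206, 212, 182, 102, 131, 136, 136, 135, 134, 134, 134, 135, 134, 133, 133, 132, 130, 139, 152, 165, 164, 168, 169, 171, 169, 164, 167, 170, 163, 166, 169, 169, 170, 173, 173, 173, 168, 170, 172, 169, 168, 161, 146, 131, 134, 133, 135, 134, 133, 136, 137, 125, 88, 145, 182, 173, 181, 213, 208, 205, 202, 204]
150 [212, 210, 214, 217, 164, 111, 128, 136, 137, 137, 137, 139, 137, 138, 135, 137, 134, 135, 135, 141, 159, 166, 167, 170, 170, 172, 170, 164, 171, 170, 164, 171, 171, 170, 175, 175, 176, 172, 167, 173, 173, 168, 172, 154, 140, 136, 135, 136, 137, 135, 136, 133, 135, 96, 97, 191, 188, 195, 223, 216, 207, 205, 207, 208]
185 [216, 220, 218, 215, 183, 129, 136, 144, 142, 142, 142, 145, 144, 144, 141, 143, 144, 142, 142, 152, 164, 168, 167, 171, 174, 172, 168, 168, 173, 168, 165, 174, 173, 172, 176, 178, 173, 171, 175, 174, 171, 169, 162, 148, 140, 140, 139, 138, 139, 139, 139, 141, 88, 83, 187, 192, 168, 208, 202, 201, 197, 202, 207, 213]
[21, 15, 18, 16, 21, 18, 10, 15, 15, 0, 6, 14, 10, 11, 87, 106, 103, 104, 103, 105, 105, 102, 103, 105, 104, 102, 105, 104, 104, 104, 102, 103, 103, 104, 104, 105, 105, 105, 104, 105]
130 236 [0.4229 0.0053]
130 249 [0.4359 0.0064]
130 263 [0.4499 0.0078]
130 276 [0.4629 0.0091]
130 287 [0.474  0.0103]
150 236 [ 0.4246 -0.0151]
150 249 [ 0.4378 -0.0139]
150 263 [ 0.4519 -0.0125]
150 276 [ 0.4651 -0.0112]
150 287 [ 0.4763 -0.0101]
185 236 [ 0.4276 -0.0517]
185 249 [ 0.4411 -0.0504]
185 263 [ 0.4556 -0.049 ]
185 276 [ 0.4692 -0.0477]
185 287 [ 0.4806 -0.0466]
```

View pics/w2c.png

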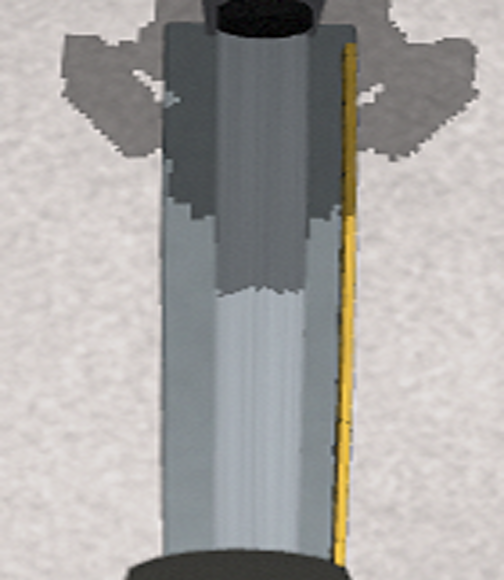

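Run:
```python
from h import *
P=[at("wrist",p,.039)[:2] for p in((262.6,30),(261.8,130),(261.4,150),(261.1,185))]
P=np.array(P);print(P)
k=np.polyfit(P[:,1],P[:,0],1);print("x=%.4f y + %.4f"%tuple(k),"yaw",np.degrees(np.arctan2(1,k[0])), "resid mm",(P[:,0]-np.polyval(k,P[:,1]))*1e3)
s=at("wrist",(263,13.5),.037);print("stop",s,"wide check", at("wrist",(249.5,130),.039),at("wrist",(274,130),.039))
x=lambda y:np.polyval(k,y)
for d in(.030,.080,.130):
    y=s[1]-d*np.sin(np.arctan2(1,k[0])); print(d,x(y),y)
yw=np.degrees(np.arctan2(1,k[0])); y=s[1]-.030
plan(x(y),y,.1,yw); plan(x(y),y,.053,yw)
```

```text
[[ 0.4396  0.1106]
 [ 0.4487  0.0076]
 [ 0.4503 -0.0127]
 [ 0.4537 -0.0492]]
x=-0.0878 y + 0.4493 yaw 95.0182361302023 resid mm [-0.003   0.0748 -0.1032  0.0314]
stop [0.4383 0.1296 0.037 ] wide check [0.4364 0.0065 0.039 ] [0.4609 0.0089 0.039 ]
0.03 0.4405562256656455 0.09972014333322102
0.08 0.4449298660501035 0.049911797950268996
0.13 0.44930350643456146 0.00010345256731697505
shift [144.1   5.7 110.5] turn [0.2 0.2 0.4] cur yaw 95.5 j7 0.06
shift [144.2   5.5 157.5] turn [0.2 0.2 0.4] cur yaw 95.5 j7 0.06
```

Emit:
{"op": "send_rows", "data": {"increments": [[20,[62,3,30],[0,0,0.4]],[20,[124,5.5,60],[0,0,0.4]],[20,[144,5.5,110],[0,0,0.4]],[20,[144,5.5,135],[0.2,0.2,0.4]],[20,[144,5.5,150],[0.2,0.2,0.4]],[20,[144,5.5,158.5],[0.2,0.2,0.4]],[20,[144,5.5,158.5],[0.2,0.2,0.4]],[20,[144,5.5,158.5],[0.2,0.2,0.4]]]}}

```text
clock: 6.0
tool_pos: [0.4411, 0.0989, 0.0526]
tool_rot: [[-0.087, 0.996, 0.002], [0.996, 0.087, 0.0], [-0.0, 0.002, -1.0]]
force: [-0.9, 0.2, 0.2]
width: 0.0285
```

```bash
python3 look.py w3 core3_mid:.05; python3 -c "
from h import *; print(manip.get_obs()['tool_rot']); plan(.4408,.0997,.052,95)"
```

```text
core3_mid 0.69 [252. 254.] at [0.4379 0.1   ] rect [0.44   0.0959] yaw 94.6 [30. 60.]
6.1 [0.4411 0.0989 0.0526] [-1.4 -0.   2. ] w 0.028377099498217068
[[-0.0872  0.9962  0.0016]
 [ 0.9962  0.0872 -0.    ]
 [-0.0002  0.0016 -1.    ]]
shift [ 0.8 -0.2  0.6] turn [0.1 0.  0. ] cur yaw 95.0 j7 -0.47
```

View pics/w3.png

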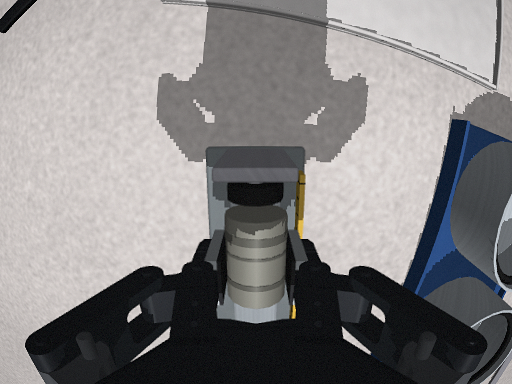

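The core sits centred in the groove, just short of the black stop at about (255,190). I'll release it and go back to the tray.

Emit:
{"op": "send_rows", "data": {"increments": [[20,[0,0,1.5],[0,0,0]],[50,[0,0,1.5],[0,0,0]],[50,[0,0,1.5],[0,0,0]],[50,[0,0,1.5],[0,0,0]],[50,[0,0,-40],[0,0,0]],[50,[0,0,-90],[0,0,0]],[50,[0,0,-130],[0,0,0]]]}}

```text
clock: 6.98
tool_pos: [0.4412, 0.0991, 0.1844]
tool_rot: [[-0.087, 0.996, 0.003], [0.996, 0.087, 0.0], [0.0, 0.003, -1.0]]
force: [0.3, 0.4, 0.6]
width: 0.0502
```

Emit:
{"op": "send_rows", "data": {"increments": [[60,[-461,9,-50],[0,0,-50]],[60,[-461,9,-50],[0,0,-50]],[60,[-461,9,-50],[0,0,-50]],[60,[-461,9,-50],[0,0,-50]],[60,[-461,9,-50],[0,0,-50]],[60,[-461,9,-50],[0,0,-50]],[60,[-461,9,-50],[0,0,-50]],[60,[-461,9,-50],[0,0,-50]]]}}

```text
clock: 7.98
tool_pos: [0.4893, -0.3515, 0.2333]
tool_rot: [[-0.819, 0.574, 0.003], [0.574, 0.819, 0.0], [-0.002, 0.002, -1.0]]
force: [0.9, 0.1, 0.2]
width: 0.0603
```

```bash
python3 look.py w4 core1_mid:.019 core2_mid:.019
```

```text
core1_mid 0.65 [206. 156.] at [ 0.4392 -0.388 ] rect [ 0.4451 -0.3898] yaw 146.4 [31. 49.]
core2_mid 0.66 [292. 197.] at [ 0.5393 -0.3319] rect [ 0.5402 -0.3306] yaw 151.6 [30. 52.]
8.125 [ 0.4881 -0.354   0.2327] [ 0.2  1.  -0.3] w 0.059836814186235765
```

Emit:
{"op": "send_rows", "data": {"increments": [[60,[16,-54,60],[0,0,-1]],[60,[16,-54,120],[0,0,-1]],[60,[16,-54,160],[0,0,-1]],[60,[16,-54,180],[0,0,-1]],[60,[16,-54,213],[0,0,-1]],[60,[16,-54,213],[0,0,-1]],[60,[16,-54,213],[0,0,-1]],[20,[16,-54,213],[0,0,-1]]]}}

```text
clock: 9.12
tool_pos: [0.4457, -0.3896, 0.0217]
tool_rot: [[-0.825, 0.565, 0.005], [0.565, 0.825, -0.003], [-0.006, 0.001, -1.0]]
force: [-0.5, -0.9, -1.1]
width: 0.0429
```

Emit:
{"op": "send_rows", "data": {"increments": [[20,[0,0,0],[0,0,0]],[20,[0,0,0],[0,0,0]],[20,[0,0,0],[0,0,0]],[20,[0,0,-40],[0,0,0]],[20,[0,0,-90],[0,0,0]],[20,[0,0,-130],[0,0,0]],[20,[0,0,-130],[0,0,0]]]}}

```text
clock: 10.0
tool_pos: [0.4468, -0.3907, 0.1552]
tool_rot: [[-0.825, 0.565, 0.011], [0.565, 0.825, -0.008], [-0.013, -0.0, -1.0]]
force: [-0.5, -1.1, -0.8]
width: 0.0284
```

Run:
```python
from h import *
o=manip.get_obs(); print(o["width"],o["tool_pos"])
plan(.4452,.0467,.16,95); plan(.4494,-.0015,.16,95)
```

```text
0.02844758682298936 [ 0.4468 -0.3907  0.1552]
shift [248.4 359.9  -8.2] turn [ 0.3  0.7 50.6] cur yaw 145.6 j7 1.51
shift [217.7 322.5  -7.8] turn [ 0.3  0.7 50.6] cur yaw 145.6 j7 1.51
```

Emit:
{"op": "send_rows", "data": {"increments": [[20,[248,360,-10],[0.3,0.7,50.6]],[20,[248,360,-10],[0.3,0.7,50.6]],[20,[248,360,-10],[0.3,0.7,50.6]],[20,[248,360,-10],[0.3,0.7,50.6]],[20,[248,360,-10],[0.3,0.7,50.6]],[20,[248,360,-10],[0.3,0.7,50.6]],[20,[248,360,-10],[0.3,0.7,50.6]],[20,[248,360,-10],[0.3,0.7,50.6]]]}}

```text
clock: 11.0
tool_pos: [0.4443, 0.051, 0.1609]
tool_rot: [[-0.095, 0.995, -0.001], [0.995, 0.095, 0.001], [0.002, -0.001, -1.0]]
force: [1.2, 0.3, -1.0]
width: 0.0283
```

```bash
python3 look.py w5 core1_mid:.16 core3_mid:.05; python3 -c "
from h import *; plan(.4452,.0467,.0525,95)"
```

```text
core1_mid 0.92 [254. 247.] at [0.4418 0.0568] rect [0.4431 0.0497] yaw 96.4 [30. 59.]
core3_mid 0.69 [257. 138.] at [0.4394 0.0998] rect [0.4394 0.0988] yaw 95.5 [31. 47.]
11.15 [0.4448 0.0459 0.1608] [-0.8  0.3 -0.4] w 0.028245935981564524
shift [  0.8   0.7 108.3] turn [-0.1  0.   0. ] cur yaw 95.0 j7 -0.19
```

Emit:
{"op": "send_rows", "data": {"increments": [[20,[-2,0.7,50],[0,0,0]],[20,[-2,0.7,80],[0,0,0]],[20,[-2,0.7,100],[0,0,0]],[20,[-2,0.7,109],[0,0,0]],[20,[-2,0.7,109.5],[0,0,0]],[20,[-2,0.7,109.5],[0,0,0]],[50,[-2,0.7,109.5],[0,0,0]],[50,[-2,0.7,109.5],[0,0,0]]]}}

```text
clock: 12.15
tool_pos: [0.4456, 0.0427, 0.0513]
tool_rot: [[-0.086, 0.996, -0.002], [0.996, 0.086, -0.001], [-0.001, -0.002, -1.0]]
force: [0.3, -0.1, 0.3]
width: 0.0498
```

Emit:
{"op": "send_rows", "data": {"increments": [[50,[0,0,0],[0,0,0]],[50,[0,0,-20],[0,0,0]],[50,[0,0,-70],[0,0,0]],[50,[0,0,-130],[0,0,0]]]}}

```text
clock: 12.65
tool_pos: [0.4448, 0.0426, 0.1818]
tool_rot: [[-0.086, 0.996, -0.005], [0.996, 0.086, -0.001], [-0.001, -0.005, -1.0]]
force: [1.3, 0.0, -1.3]
width: 0.05
```

Emit:
{"op": "send_rows", "data": {"increments": [[60,[-390,56,-50],[0,0,-57]],[60,[-390,56,-50],[0,0,-57]],[60,[-390,56,-50],[0,0,-57]],[60,[-390,56,-50],[0,0,-57]],[60,[-390,56,-50],[0,0,-57]],[60,[-390,56,-50],[0,0,-57]],[60,[-390,56,-50],[0,0,-57]],[60,[-390,56,-50],[0,0,-57]]]}}

```text
clock: 13.65
tool_pos: [0.533, -0.3469, 0.2312]
tool_rot: [[-0.879, 0.478, -0.005], [0.478, 0.879, -0.003], [0.003, -0.005, -1.0]]
force: [0.0, 0.5, 0.3]
width: 0.0599
```

```bash
python3 look.py w6 core2_mid:.019 core1_mid:.05 core3_mid:.05; python3 -c "
from h import *; plan(.5397,-.331,.020,152)"
```

```text
core2_mid 0.75 [476.   0.] at [0.4517 0.054 ] rect [0.457  0.0606] yaw 78.7 [44.  8.]
core2_mid 0.72 [272. 175.] at [ 0.5424 -0.3318] rect [ 0.5404 -0.3322] yaw 151.8 [30. 50.]
core1_mid 0.49 [477.   0.] at [0.4538 0.0214] rect [0.4571 0.0236] yaw 78.6 [34.  6.]
13.85 [ 0.5343 -0.3392  0.2313] [ 0.4 -0.1  0.4] w 0.059616230778697314
shift [ -1.9  10.3 211.3] turn [-0.1 -0.3  0. ] cur yaw 152.0 j7 1.48
```

Emit:
{"op": "send_rows", "data": {"increments": [[60,[-2.5,9.5,60],[0,-0.3,0]],[60,[-2.5,9.5,120],[0,-0.3,0]],[60,[-2.5,9.5,170],[0,-0.3,0]],[60,[-2.5,9.5,195],[0,-0.3,0]],[60,[-2.5,9.5,211.5],[0,-0.3,0]],[60,[-2.5,9.5,211.5],[0,-0.3,0]],[20,[-2.5,9.5,211.5],[0,-0.3,0]],[20,[-2.5,9.5,211.5],[0,-0.3,0]]]}}

```text
clock: 14.85
tool_pos: [0.541, -0.3326, 0.0216]
tool_rot: [[-0.883, 0.469, 0.002], [0.469, 0.883, -0.004], [-0.003, -0.002, -1.0]]
force: [1.3, 0.4, 1.5]
width: 0.0283
```

Emit:
{"op": "send_rows", "data": {"increments": [[20,[0,0,0],[0,0,0]],[20,[0,0,0],[0,0,0]],[20,[0,0,-30],[0,0,0]],[20,[0,0,-80],[0,0,0]],[20,[0,0,-130],[0,0,0]],[20,[0,0,-140],[0,0,0]]]}}

```text
clock: 15.6
tool_pos: [0.543, -0.3331, 0.1659]
tool_rot: [[-0.883, 0.469, 0.008], [0.469, 0.883, -0.008], [-0.011, -0.003, -1.0]]
force: [0.7, 1.1, -1.6]
width: 0.0287
```

Run:
```python
from h import *
o=manip.get_obs(); print(o["width"],o["tool_pos"])
plan(.4500,-.0085,.16,95)
```

```text
0.028707117647538038 [ 0.543  -0.3331  0.1659]
shift [234.4 243.1   2.7] turn [ 0.2  0.7 57. ] cur yaw 152.0 j7 1.44
```

Emit:
{"op": "send_rows", "data": {"increments": [[20,[234,243,2],[0.2,0.7,57]],[20,[234,243,2],[0.2,0.7,57]],[20,[234,243,2],[0.2,0.7,57]],[20,[234,243,2],[0.2,0.7,57]],[20,[234,243,2],[0.2,0.7,57]],[20,[234,243,2],[0.2,0.7,57]],[20,[234,243,2],[0.2,0.7,57]],[20,[234,243,2],[0.2,0.7,57]]]}}

```text
clock: 16.6
tool_pos: [0.4499, -0.0095, 0.1601]
tool_rot: [[-0.088, 0.996, -0.002], [0.996, 0.088, -0.0], [0.0, -0.002, -1.0]]
force: [-1.2, -0.0, -0.4]
width: 0.0287
```

```bash
python3 look.py w7 core1_mid:.05 core2_mid:.16 core3_mid:.05; python3 -c "
from h import *; plan(.4504,-.013,.051,95)"
```

```text
core1_mid 0.56 [258. 131.] at [0.4452 0.0449] rect [0.4445 0.0414] yaw 95.1 [30. 47.]
core2_mid 0.69 [255. 254.] at [ 0.448  -0.0072] rect [ 0.449  -0.0104] yaw 95.3 [29. 59.]
core3_mid 0.65 [256.  61.] at [0.4386 0.1011] rect [0.4393 0.1013] yaw 95.1 [29. 49.]
16.8 [ 0.4504 -0.0099  0.1605] [ 0.9 -0.1 -0.6] w 0.0284695262762642
shift [ -3.1  -0.1 109.5] turn [-0.1 -0.  -0.1] cur yaw 94.9 j7 -0.04
```

View pics/w7.png

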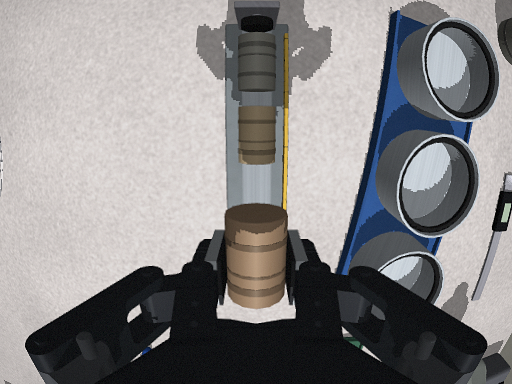

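Grey and sand cores lie in the groove at (257,62) and (257,135), and the brown one is in the hand. I'll lay it down, then back off and close the fingers as a pusher.

Emit:
{"op": "send_rows", "data": {"increments": [[20,[-3,0,50],[0,0,0]],[20,[-3,0,80],[0,0,0]],[20,[-3,0,100],[0,0,0]],[20,[-3,0,109],[0,0,0]],[20,[-3,0,109.5],[0,0,0]],[20,[-3,0,109.5],[0,0,0]],[50,[-3,0,109.5],[0,0,0]],[50,[-3,0,109.5],[0,0,0]]]}}

```text
clock: 17.8
tool_pos: [0.451, -0.0131, 0.0512]
tool_rot: [[-0.085, 0.996, -0.0], [0.996, 0.085, 0.0], [0.0, -0.0, -1.0]]
force: [0.4, -0.3, -0.2]
width: 0.0501
```

Emit:
{"op": "send_rows", "data": {"increments": [[50,[0,0,0],[0,0,0]],[50,[0,0,-20],[0,0,0]],[50,[0,0,-65],[0,0,0]],[50,[-10,0,-65],[0,0,0]],[50,[-45,0,-65],[0,0,0]],[0,[-45,0,-65],[0,0,0]],[0,[-45,0,-65],[0,0,0]],[0,[-45,0,-65],[0,0,0]]]}}

```text
clock: 18.8
tool_pos: [0.4546, -0.0571, 0.1158]
tool_rot: [[-0.086, 0.996, -0.001], [0.996, 0.086, 0.001], [0.001, -0.001, -1.0]]
force: [0.0, 0.2, 0.5]
width: -0.0001
```

Run:
```python
from h import *
o=manip.get_obs(); print(o["width"],o["tool_pos"],o["force"])
plan(.4493+.0878*.058,-.058,.057,95)
```

```text
-6.224086554138515e-05 [ 0.4546 -0.0571  0.1158] [0.0243 0.1601 0.5043]
shift [-0.9 -0.2 58.8] turn [-0.1 -0.  -0. ] cur yaw 95.0 j7 0.04
```

Emit:
{"op": "send_rows", "data": {"increments": [[0,[-1,0,30],[0,0,0]],[0,[-1,0,50],[0,0,0]],[0,[-1,0,58],[0,0,0]],[0,[-1,0,59],[0,0,0]],[0,[-1,0,59],[0,0,0]]]}}

```text
clock: 19.42
tool_pos: [0.4553, -0.0579, 0.0574]
tool_rot: [[-0.087, 0.996, 0.0], [0.996, 0.087, 0.001], [0.001, 0.0, -1.0]]
force: [-0.4, 0.7, 1.0]
width: 0.0001
```

Emit:
{"op": "send_rows", "data": {"increments": [[0,[4,0,0],[0,0,0]],[0,[8,0,0],[0,0,0]],[0,[12,0,0],[0,0,0]],[0,[16,0,0],[0,0,0]],[0,[20,0,0],[0,0,0]],[0,[24,0,0],[0,0,0]],[0,[27,0,0],[0,0,0]],[0,[30,0,0],[0,0,0]]]}}

```text
clock: 20.42
tool_pos: [0.4528, -0.0281, 0.0575]
tool_rot: [[-0.087, 0.996, 0.001], [0.996, 0.087, 0.0], [0.0, 0.001, -1.0]]
force: [0.6, -2.5, 1.4]
width: 0.0
```

```bash
python3 look.py w8 core1_mid:.05 core2_mid:.05 core3_mid:.05; python3 -c "
from h import *; plan(.4493+.0878*.016,-.016,.057,95)"
```

```text
core1_mid 0.93 [254.  84.] at [0.4437 0.0535] rect [0.4436 0.052 ] yaw 94.9 [31. 49.]
core2_mid 0.63 [257. 191.] at [0.4492 0.0042] rect [0.4479 0.0028] yaw 95.0 [30. 51.]
core3_mid 0.65 [254.  20.] at [0.4408 0.0846] rect [0.4404 0.0855] yaw 4.7 [30. 19.]
core3_mid 0.51 [252.  84.] at [0.443  0.0538] rect [0.4435 0.052 ] yaw 95.3 [31. 49.]
core3_mid 0.49 [464. 191.] at [0.5668 0.0147] rect [ 0.5825 -0.0203] yaw 108.2 [130. 299.]
20.625 [ 0.4525 -0.0276  0.0573] [ 0.1 -0.5  1. ] w 0.0005813651654610248
shift [11.7 -0.8  0.4] turn [ 0.  -0.1 -0. ] cur yaw 95.0 j7 -0.07
```

View pics/w8.png

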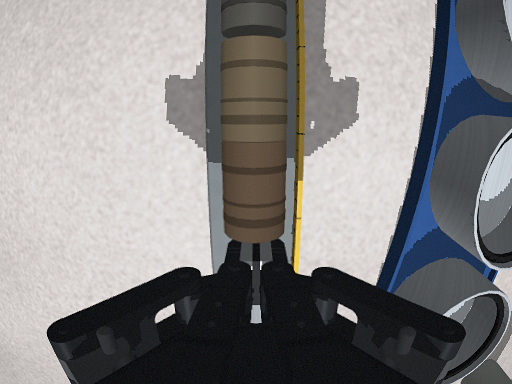

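Brown and sand are now touching (joint at row 140), and the grey one is almost reached (row 37). I'll keep pushing slowly.

Emit:
{"op": "send_rows", "data": {"increments": [[0,[1.2,0,0],[0,0,0]],[0,[2.4,0,0],[0,0,0]],[0,[3.6,0,0],[0,0,0]],[0,[4.8,0,0],[0,0,0]],[0,[6,0,0],[0,0,0]],[0,[7,0,0],[0,0,0]],[0,[8,0,0],[0,0,0]],[0,[8,0,0],[0,0,0]]]}}

```text
clock: 21.62
tool_pos: [0.4518, -0.0194, 0.0573]
tool_rot: [[-0.087, 0.996, 0.0], [0.996, 0.087, 0.001], [0.001, 0.0, -1.0]]
force: [-0.0, -1.6, 0.1]
width: -0.0003
```

Emit:
{"op": "send_rows", "data": {"increments": [[0,[0.4,0,0],[0,0,0]],[0,[0.8,0,0],[0,0,0]],[0,[0.8,0,0],[0,0,0]]]}}

```text
clock: 22.0
tool_pos: [0.4517, -0.0186, 0.0573]
tool_rot: [[-0.087, 0.996, 0.0], [0.996, 0.087, 0.001], [0.001, 0.0, -1.0]]
force: [0.1, -2.8, 1.0]
width: 0.0002
```

Emit:
{"op": "send_rows", "data": {"increments": [[0,[0.4,0,0],[0,0,0]],[0,[0.8,0,0],[0,0,0]],[0,[0.8,0,0],[0,0,0]]]}}

```text
clock: 22.38
tool_pos: [0.4517, -0.0177, 0.0573]
tool_rot: [[-0.087, 0.996, 0.0], [0.996, 0.087, 0.001], [0.001, 0.0, -1.0]]
force: [0.8, -1.6, 0.5]
width: 0.0004
```

Emit:
{"op": "send_rows", "data": {"increments": [[0,[0.4,0,0],[0,0,0]],[0,[0.8,0,0],[0,0,0]],[0,[0.8,0,0],[0,0,0]]]}}

```text
clock: 22.75
tool_pos: [0.4516, -0.0171, 0.0573]
tool_rot: [[-0.087, 0.996, 0.0], [0.996, 0.087, 0.001], [0.001, 0.0, -1.0]]
force: [1.0, -2.7, -0.6]
width: -0.0002
```

Emit:
{"op": "send_rows", "data": {"increments": [[0,[0.4,0,0],[0,0,0]],[0,[0.8,0,0],[0,0,0]],[0,[0.8,0,0],[0,0,0]]]}}

```text
clock: 23.12
tool_pos: [0.4516, -0.0167, 0.0574]
tool_rot: [[-0.087, 0.996, 0.0], [0.996, 0.087, 0.001], [0.001, 0.0, -1.0]]
force: [1.2, -3.7, -0.5]
width: 0.0
```

Emit:
{"op": "send_rows", "data": {"increments": [[0,[0.6,0,0],[0,0,0]],[0,[0.6,0,0],[0,0,0]]]}}

```text
clock: 23.38
tool_pos: [0.4515, -0.0165, 0.0574]
tool_rot: [[-0.087, 0.996, 0.0], [0.996, 0.087, 0.0], [0.0, 0.0, -1.0]]
force: [1.7, -5.5, 0.1]
width: -0.0001
```

Emit:
{"op": "send_rows", "data": {"increments": [[0,[0.6,0,0],[0,0,0]],[0,[0.6,0,0],[0,0,0]]]}}

```text
clock: 23.62
tool_pos: [0.4515, -0.0165, 0.0574]
tool_rot: [[-0.086, 0.996, 0.0], [0.996, 0.086, -0.0], [-0.0, 0.0, -1.0]]
force: [-0.1, -4.8, 0.5]
width: 0.0002
```

Emit:
{"op": "send_rows", "data": {"increments": [[0,[0.8,0,0],[0,0,0]],[0,[1.2,0,0],[0,0,0]],[0,[1.2,0,0],[0,0,0]]]}}

```text
clock: 24.0
tool_pos: [0.4515, -0.0162, 0.0574]
tool_rot: [[-0.086, 0.996, 0.0], [0.996, 0.086, -0.001], [-0.001, 0.0, -1.0]]
force: [0.8, -6.5, 0.2]
width: -0.0003
```

```bash
python3 look.py w9 core1_mid:.05 core2_mid:.05 core3_mid:.05
python3 - <<'E'
from h import *
for i in range(3):
    im=manip.get_image("top"); o=manip.get_obs(); print(o["tool_pos"],o["force"])
E
```

```text
core1_mid 0.73 [253.  86.] at [0.4422 0.0645] rect [0.4426 0.0638] yaw 94.7 [31. 50.]
core2_mid 0.75 [254. 193.] at [0.447  0.0148] rect [0.4467 0.0143] yaw 95.9 [31. 50.]
core3_mid 0.95 [252.  20.] at [0.4391 0.0959] rect [0.4398 0.0966] yaw 5.7 [30. 21.]
24.2 [ 0.4515 -0.0162  0.0574] [ 0.4 -5.8  0.9] w 0.00037014621240381244
[ 0.4515 -0.0162  0.0574] [ 0.8297 -5.8948  0.4096]
[ 0.4515 -0.0162  0.0574] [ 0.9339 -6.1682  0.08  ]
[ 0.4515 -0.0162  0.0574] [ 0.5445 -5.768   0.0044]
```

The run is tight against the stop at about 6 N, which puts the buffer at roughly 0.9 mm. I'll back off and look at the tins.

Emit:
{"op": "send_rows", "data": {"increments": [[0,[-4,0,0],[0,0,0]],[0,[-20,0,0],[0,0,0]],[40,[-30,20,-60],[0,0,0]],[50,[-50,106,-243],[0,0,0]],[50,[-50,106,-243],[0,0,0]],[50,[-50,106,-243],[0,0,0]],[50,[-50,106,-243],[0,0,0]],[50,[-50,106,-243],[0,0,0]]]}}

```text
clock: 25.35
tool_pos: [0.5621, -0.0552, 0.3014]
tool_rot: [[-0.087, 0.996, 0.002], [0.996, 0.087, 0.0], [-0.0, 0.002, -1.0]]
force: [-0.2, 0.7, -0.8]
width: 0.0501
```

```bash
python3 look.py w10 tin1_rim:.063 core1_mid:.05 core2_mid:.05 core3_mid:.05
python3 - <<'E'
from h import *
for t,z in(("tin1_rim",.063),):
    for r in manip.masks_of(t,"wrist")+manip.spot_in(t,"wrist"): print(r["conf"],r["location"], r["mask"].sum() if "mask" in r else "")
E
```

```text
tin1_rim 0.83 [302. 115.] at [0.6116 0.0167] rect [0.6101 0.0172] yaw 85.5 [318. 106.]
tin1_rim 0.74 [365. 266.] at [ 0.7354 -0.1851] rect [ 0.735  -0.1857] yaw 140.4 [28. 56.]
core1_mid 0.74 [171.  66.] at [0.4415 0.0685] rect [0.4432 0.0639] yaw 95.2 [31. 47.]
core2_mid 0.59 [173. 106.] at [0.4481 0.0169] rect [0.4466 0.0182] yaw 94.8 [32. 45.]
core2_mid 0.52 [188. 130.] at [ 0.4698 -0.0135] rect [0.457  0.0251] yaw 96.8 [ 60. 263.]
core3_mid 0.67 [173.  38.] at [0.4391 0.1079] rect [0.4385 0.1101] yaw 94.1 [30. 46.]
25.6 [ 0.56   -0.0562  0.2989] [ 0.2  0.1 -0.5] w 0.05020840385189211
0.83 [301.5, 115.2] 18474
0.74 [365.1, 266.4] 404
0.69 [298.5, 112.8] 
0.28 [188.1, 129.3]
```

View pics/w10.png

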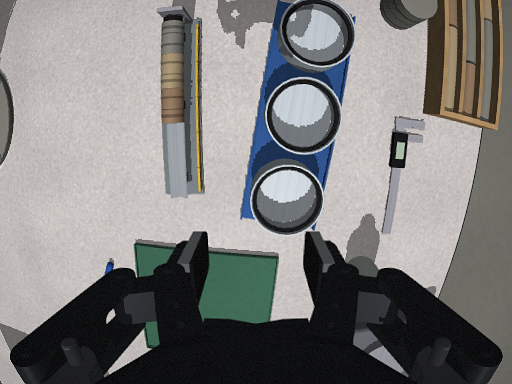

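The three cores lie tight in the rail (rows 20-122) against the stop at (172,13). The tins are at about (317,33), (303,115) and (287,198). I'll rectify the image onto the rim plane and fit circles.

```bash
cat >> h.py <<'E'
def ortho(im,z,x0,x1,y0,y1,s=1000,cal=None):
    """rectify wrist image on plane z; col=(x-x0)*s,row=(y-y0)*s"""
    c=cal or manip.get_calibration("wrist"); V=np.array(c["view"]); f=192/np.tan(np.radians(c["fovy"])/2)
    X,Y=np.meshgrid(np.arange(x0,x1,1/s),np.arange(y0,y1,1/s)); q=np.stack([X,Y,0*X+z],-1)@V[:3,:3].T+V[:3,3]
    h=np.hypot(q[...,0],q[...,1]); r=np.arctan2(h,q[...,2])*f/h
    return cv2.remap(im,(c["cx"]+q[...,0]*r).astype(np.float32),(c["cy"]+q[...,1]*r).astype(np.float32),cv2.INTER_LINEAR)
def circles(im,z,x0,x1,y0,y1,rmin,rmax,mind,p2=25):
    g=cv2.GaussianBlur(cv2.cvtColor(ortho(im,z,x0,x1,y0,y1),cv2.COLOR_BGR2GRAY),(5,5),1)
    C=cv2.HoughCircles(g,cv2.HOUGH_GRADIENT,1,mind,param1=100,param2=p2,minRadius=rmin,maxRadius=rmax)
    return [] if C is None else [(round(x0+c[0]/1000,4),round(y0+c[1]/1000,4),c[2]) for c in C[0]]
E
python3 - <<'E'
from h import *
im=cv2.imread("pics/w10.png")
print(circles(im,.063,.5,.72,-.18,.22,46,52,80))
print(circles(im,.058,.5,.72,-.18,.22,39,43,80))
cv2.imwrite("pics/o10.png",ortho(im,.063,.5,.72,-.18,.22))
E
```

```text
[(np.float32(0.6115), np.float32(0.0135), np.float32(47.0)), (np.float32(0.6035), np.float32(-0.0935), np.float32(47.0)), (np.float32(0.6215), np.float32(0.1265), np.float32(49.2))]
[(np.float32(0.6115), np.float32(0.0155), np.float32(40.0)), (np.float32(0.6205), np.float32(0.1245), np.float32(39.6)), (np.float32(0.6025), np.float32(-0.0935), np.float32(39.8))]
```

View pics/o10.png

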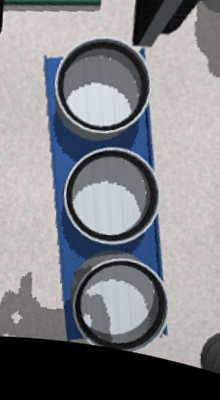

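Emit:
{"op": "send_rows", "data": {"increments": [[50,[42,-53,40],[0,0,0]],[50,[83,-105,90],[0,0,0]],[50,[83,-105,150],[0,0,0]],[50,[83,-105,200],[0,0,0]],[50,[83,-105,235],[0,0,0]],[50,[83,-105,247],[0,0,0]],[50,[83,-105,248],[0,0,0]],[50,[83,-105,248],[0,0,0]]]}}

```text
clock: 26.7
tool_pos: [0.4502, 0.017, 0.0531]
tool_rot: [[-0.086, 0.996, 0.002], [0.996, 0.086, -0.001], [-0.001, 0.002, -1.0]]
force: [0.2, 0.1, 0.0]
width: 0.0499
```

Emit:
{"op": "send_rows", "data": {"increments": [[20,[0,0,0],[0,0,0]],[20,[0,0,0],[0,0,0]],[20,[0,0,0],[0,0,0]],[20,[0,0,0],[0,0,0]],[20,[0,0,-20],[0,0,0]],[20,[0,0,-60],[0,0,0]],[20,[0,0,-80],[0,0,0]],[20,[0,0,-80],[0,0,0]]], "newtons": 50}}

```text
clock: 27.7
tool_pos: [0.4519, 0.0171, 0.1354]
tool_rot: [[-0.085, 0.996, 0.008], [0.996, 0.085, -0.001], [-0.002, 0.008, -1.0]]
force: [0.5, -0.4, -0.5]
width: 0.0282
```

Run:
```python
from h import *
o=manip.get_obs(); print(o["width"],o["tool_pos"])
plan(.6118,.0147,.13,85.4);plan(.6118,.0147,.033,85.4)
```

```text
0.02816333231103859 [0.4519 0.0171 0.1354]
shift [-16.  159.1   6.6] turn [0.4 0.1 9.5] cur yaw 94.9 j7 -0.13
shift [-15.9 158.4 103.6] turn [0.4 0.1 9.5] cur yaw 94.9 j7 -0.13
```

Emit:
{"op": "send_rows", "data": {"increments": [[20,[-16,60,0],[0.4,0.1,9.5]],[20,[-16,120,0],[0.4,0.1,9.5]],[20,[-16,159,0],[0.4,0.1,9.5]],[20,[-16,159,0],[0.4,0.1,9.5]],[20,[-16,159,0],[0.4,0.1,9.5]],[20,[-16,159,0],[0.4,0.1,9.5]]]}}

```text
clock: 28.45
tool_pos: [0.6101, 0.0144, 0.1361]
tool_rot: [[0.08, 0.997, -0.001], [0.997, -0.08, 0.0], [-0.0, -0.001, -1.0]]
force: [-0.3, -0.5, -0.7]
width: 0.0281
```

```bash
python3 look.py w11 tin1_rim:.063
python3 - <<'E'
from h import *
im=cv2.imread("pics/w11.png")
print(circles(im,.063,.52,.72,-.05,.22,46,51,80,20),circles(im,.058,.52,.72,-.05,.22,39,43,80,20))
plan(.6118,.0147,.0355,85.4)
E
```

```text
tin1_rim 0.62 [267. 113.] at [0.6217 0.0823] rect [0.6167 0.039 ] yaw 85.6 [252.  97.]
28.55 [0.6106 0.0145 0.1366] [-0.4 -0.3 -0.4] w 0.028211059490560582
[(np.float32(0.6265), np.float32(0.1275), np.float32(47.1)), (np.float32(0.6155), np.float32(0.0205), np.float32(47.1))] [(np.float32(0.6245), np.float32(0.1275), np.float32(39.4)), (np.float32(0.6155), np.float32(0.0175), np.float32(39.9))]
shift [  0.3   1.1 101.1] turn [ 0. -0. -0.] cur yaw 85.4 j7 -0.3
```

View pics/w11.png

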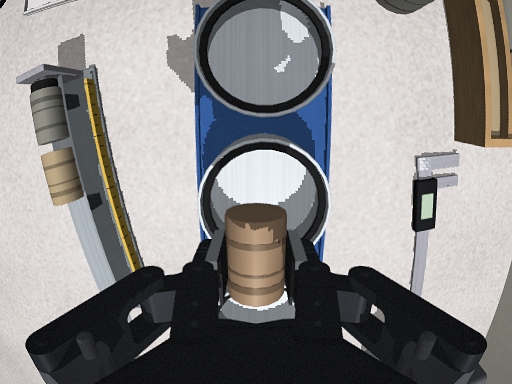

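The tin is centred about 8 px to the right of the tool, so I'll correct +4 mm across. Sand and grey are still on the rail at (62,178) and (48,115).

Emit:
{"op": "send_rows", "data": {"increments": [[20,[3,4,10],[0,0,0]],[20,[3,4,40],[0,0,0]],[20,[3,4,70],[0,0,0]],[20,[3,4,90],[0,0,0]],[20,[3,4,99],[0,0,0]],[20,[3,4,101],[0,0,0]],[20,[3,4,101],[0,0,0]]]}}

```text
clock: 29.42
tool_pos: [0.6156, 0.0173, 0.0364]
tool_rot: [[0.08, 0.997, 0.002], [0.997, -0.08, 0.0], [0.0, 0.002, -1.0]]
force: [0.7, 0.6, -0.4]
width: 0.0278
```

```bash
python3 -c "
from h import *; o=manip.get_obs(); print(o['tool_pos'],o['force'],o['width'])"
```

```text
[0.6156 0.0173 0.0364] [ 0.7031  0.5569 -0.3733] 0.02784286026861626
```

Emit:
{"op": "send_rows", "data": {"increments": [[20,[0,0,2.5],[0,0,0]],[38,[0,0,2.5],[0,0,0]],[38,[0,0,2.5],[0,0,0]],[38,[0,0,2.5],[0,0,0]],[38,[0,0,-30],[0,0,0]],[38,[0,0,-90],[0,0,0]],[38,[0,0,-136],[0,0,0]],[38,[0,0,-136],[0,0,0]]]}}

```text
clock: 30.42
tool_pos: [0.6185, 0.0176, 0.1774]
tool_rot: [[0.081, 0.997, 0.011], [0.997, -0.081, 0.001], [0.002, 0.011, -1.0]]
force: [0.3, -0.3, 0.2]
width: 0.0382
```

Emit:
{"op": "send_rows", "data": {"increments": [[50,[8,-60,0],[0,0,-9.6]],[50,[16,-120,0],[0,0,-9.6]],[50,[12,-175,0],[0,0,-9.6]],[50,[12,-175,0],[0,0,-9.6]],[50,[12,-175,0],[0,0,-9.6]],[50,[12,-175,0],[0,0,-9.6]]]}}

```text
clock: 31.18
tool_pos: [0.4465, 0.0438, 0.1755]
tool_rot: [[-0.086, 0.996, 0.012], [0.996, 0.086, 0.001], [0.0, 0.012, -1.0]]
force: [0.0, -0.9, -0.5]
width: 0.0501
```

```bash
python3 look.py w12 core1_mid:.05 core3_mid:.05 core2_mid:.03; python3 -c "
from h import *; plan(.4438,.0627,.0515,95)"
```

```text
core1_mid 0.67 [254. 180.] at [0.444  0.0549] rect [0.4433 0.0515] yaw 95.6 [29. 52.]
core3_mid 0.69 [254. 121.] at [0.44   0.1059] rect [0.4391 0.1065] yaw 94.6 [31. 48.]
core2_mid 0.81 [408. 226.] at [0.6175 0.014 ] rect [0.6155 0.0168] yaw 84.5 [52. 37.]
31.375 [0.4458 0.0438 0.1753] [-0.3  0.2 -0.4] w 0.05008083746691944
shift [ 19.   -1.7 123.8] turn [ 0.6 -0.  -0. ] cur yaw 95.0 j7 -0.16
```

Emit:
{"op": "send_rows", "data": {"increments": [[50,[10.5,-1,50],[0.6,0,0]],[50,[10.5,-1,90],[0.6,0,0]],[50,[10.5,-1,115],[0.6,0,0]],[50,[10.5,-1,124],[0.6,0,0]],[50,[10.5,-1,124],[0.6,0,0]],[20,[10.5,-1,124],[0.6,0,0]],[20,[10.5,-1,124],[0.6,0,0]],[20,[10.5,-1,124],[0.6,0,0]]]}}

```text
clock: 32.38
tool_pos: [0.4447, 0.0543, 0.0525]
tool_rot: [[-0.086, 0.996, 0.0], [0.996, 0.086, -0.0], [-0.0, 0.0, -1.0]]
force: [-3.0, -0.3, 5.3]
width: 0.0284
```

Emit:
{"op": "send_rows", "data": {"increments": [[20,[0,0,0],[0,0,0]],[20,[0,0,-20],[0,0,0]],[20,[0,0,-60],[0,0,0]],[20,[0,0,-84],[0,0,0]],[20,[0,0,-84],[0,0,0]]]}}

```text
clock: 33.0
tool_pos: [0.4468, 0.0545, 0.1387]
tool_rot: [[-0.086, 0.996, 0.006], [0.996, 0.086, -0.0], [-0.001, 0.006, -1.0]]
force: [0.2, 0.6, -0.6]
width: 0.0283
```

Run:
```python
from h import *
o=manip.get_obs(); print(o["width"],o["tool_pos"])
plan(.606,-.0935,.136,85.4)
```

```text
0.028341887653797648 [0.4468 0.0545 0.1387]
shift [-161.1  145.9    3.7] turn [0.4 0.  9.5] cur yaw 94.9 j7 -0.22
```

Emit:
{"op": "send_rows", "data": {"increments": [[20,[-40,37,0],[0.4,0,9.5]],[20,[-80,73,0],[0.4,0,9.5]],[20,[-120,110,0],[0.4,0,9.5]],[20,[-161,146,0],[0.4,0,9.5]],[20,[-161,146,0],[0.4,0,9.5]],[20,[-161,146,0],[0.4,0,9.5]],[20,[-161,146,0],[0.4,0,9.5]]]}}

```text
clock: 33.88
tool_pos: [0.605, -0.0918, 0.139]
tool_rot: [[0.078, 0.997, -0.002], [0.997, -0.078, 0.001], [0.0, -0.002, -1.0]]
force: [0.1, 0.0, -0.6]
width: 0.0284
```

```bash
python3 look.py w13 core2_mid:.03
python3 - <<'E'
from h import *
im=cv2.imread("pics/w13.png")
print(circles(im,.063,.50,.72,-.16,.15,46,51,80,20),circles(im,.058,.50,.72,-.16,.15,39,43,80,20))
plan(.6054,-.0941,.035,85.4)
E
```

```text
core2_mid 0.87 [260.  63.] at [0.6149 0.017 ] rect [0.6148 0.0196] yaw 83.7 [50. 31.]
33.975 [ 0.6054 -0.0921  0.1396] [ 0.2  0.4 -1. ] w 0.02825025647176882
[(np.float32(0.6155), np.float32(0.0145), np.float32(47.1)), (np.float32(0.6055), np.float32(-0.0955), np.float32(47.1))] [(np.float32(0.6155), np.float32(0.0155), np.float32(39.5)), (np.float32(0.6065), np.float32(-0.0935), np.float32(39.9))]
shift [ -2.    0.3 104.6] turn [-0.1  0.   0.1] cur yaw 85.5 j7 -0.11
```

View pics/w13.png

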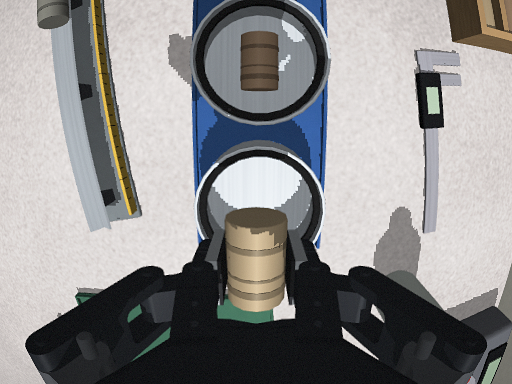

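Brown lies in the middle tin at (260,63), and the first tin is centred under the tool. I'll lower the sand core and release it.

Emit:
{"op": "send_rows", "data": {"increments": [[20,[-2,1,20],[0,0,0]],[20,[-2,1,60],[0,0,0]],[20,[-2,1,88],[0,0,0]],[20,[-2,1,102],[0,0,0]],[20,[-2,1,105],[0,0,0]],[20,[-2,1,105],[0,0,0]],[38,[-2,1,105],[0,0,0]],[38,[-2,1,105],[0,0,0]]]}}

```text
clock: 34.98
tool_pos: [0.6069, -0.0943, 0.0356]
tool_rot: [[0.078, 0.997, 0.001], [0.997, -0.078, -0.0], [-0.0, 0.001, -1.0]]
force: [0.3, -1.0, -0.1]
width: 0.0383
```

Emit:
{"op": "send_rows", "data": {"increments": [[38,[0,0,0],[0,0,0]],[38,[0,0,-20],[0,0,0]],[38,[0,0,-80],[0,0,0]],[38,[0,0,-140],[0,0,0]],[38,[0,0,-140],[0,0,0]]]}}

```text
clock: 35.6
tool_pos: [0.6112, -0.0944, 0.1834]
tool_rot: [[0.078, 0.997, 0.014], [0.997, -0.078, -0.002], [-0.001, 0.014, -1.0]]
force: [0.2, 0.2, -0.8]
width: 0.038
```

Run:
```python
from h import *
o=manip.get_obs(); print(o["width"],o["tool_pos"])
plan(.442,.095,.17,95)
```

```text
0.03802258325505329 [ 0.6112 -0.0944  0.1834]
shift [ 175.6 -183.6   10.6] turn [ 0.8  0.1 -9.5] cur yaw 85.5 j7 -0.1
```

Emit:
{"op": "send_rows", "data": {"increments": [[50,[44,-46,0],[0.8,0,-9.5]],[50,[88,-92,0],[0.8,0,-9.5]],[50,[132,-138,5],[0.8,0,-9.5]],[50,[176,-184,10],[0.8,0,-9.5]],[50,[176,-184,10],[0.8,0,-9.5]],[50,[176,-184,10],[0.8,0,-9.5]],[50,[176,-184,10],[0.8,0,-9.5]]]}}

```text
clock: 36.48
tool_pos: [0.4428, 0.0942, 0.1709]
tool_rot: [[-0.085, 0.996, 0.001], [0.996, 0.085, -0.002], [-0.002, 0.001, -1.0]]
force: [0.1, -0.6, 0.2]
width: 0.05
```

```bash
python3 look.py w14 core3_mid:.05 core1_mid:.03 core2_mid:.03 lid1_knob:.03; python3 -c "
from h import *; plan(.44,.106,.0515,95)"
```

```text
core3_mid 0.89 [251. 179.] at [0.4367 0.1061] rect [0.4388 0.1041] yaw 94.8 [30. 48.]
core1_mid 0.88 [370. 343.] at [ 0.6069 -0.0997] rect [ 0.6108 -0.1048] yaw 141.4 [27. 43.]
core2_mid 0.95 [409. 261.] at [0.6228 0.0234] rect [0.6196 0.0266] yaw 159.1 [33. 38.]
lid1_knob 0.44 [252. 236.] at [0.4424 0.0444] rect [0.4449 0.0411] yaw 95.3 [ 57. 217.]
36.725 [0.4421 0.0948 0.1705] [-0.3 -0.2 -0.5] w 0.04987684671830678
shift [ 11.5  -1.1 119. ] turn [ 0.   0.1 -0.1] cur yaw 94.9 j7 -0.3
```

Emit:
{"op": "send_rows", "data": {"increments": [[50,[10.5,-1.5,50],[0,0,0]],[50,[10.5,-1.5,90],[0,0,0]],[50,[10.5,-1.5,112],[0,0,0]],[50,[10.5,-1.5,119],[0,0,0]],[50,[10.5,-1.5,119],[0,0,0]],[20,[10.5,-1.5,119],[0,0,0]],[20,[10.5,-1.5,119],[0,0,0]],[20,[10.5,-1.5,119],[0,0,0]]]}}

```text
clock: 37.72
tool_pos: [0.4402, 0.1051, 0.0528]
tool_rot: [[-0.086, 0.996, 0.002], [0.996, 0.086, -0.002], [-0.002, 0.001, -1.0]]
force: [-2.6, -0.1, 5.6]
width: 0.0282
```

Emit:
{"op": "send_rows", "data": {"increments": [[20,[0,0,0],[0,0,0]],[20,[0,0,-20],[0,0,0]],[20,[0,0,-60],[0,0,0]],[20,[0,0,-84],[0,0,0]],[20,[0,0,-84],[0,0,0]]]}}

```text
clock: 38.35
tool_pos: [0.4419, 0.1056, 0.1387]
tool_rot: [[-0.085, 0.996, 0.007], [0.996, 0.085, -0.001], [-0.002, 0.007, -1.0]]
force: [0.5, 0.2, -1.9]
width: 0.0284
```

Run:
```python
from h import *
o=manip.get_obs(); print(o["width"],o["tool_pos"])
plan(.6247,.1266,.139,85.4)
```

```text
0.028386258790696686 [0.4419 0.1056 0.1387]
shift [  5.3 183.9   1. ] turn [0.4 0.1 9.5] cur yaw 94.9 j7 -0.36
```

Emit:
{"op": "send_rows", "data": {"increments": [[20,[2,60,0],[0.4,0,9.5]],[20,[4,120,0],[0.4,0,9.5]],[20,[5,184,0],[0.4,0,9.5]],[20,[5,184,0],[0.4,0,9.5]],[20,[5,184,0],[0.4,0,9.5]],[20,[5,184,0],[0.4,0,9.5]]]}}

```text
clock: 39.1
tool_pos: [0.623, 0.1262, 0.1393]
tool_rot: [[0.079, 0.997, -0.002], [0.997, -0.079, -0.002], [-0.002, -0.002, -1.0]]
force: [-0.1, 0.1, -0.3]
width: 0.0284
```

```bash
python3 look.py w15 core3_mid:.14 lid1_knob:.03
python3 - <<'E'
from h import *
im=cv2.imread("pics/w15.png")
print(circles(im,.063,.52,.73,.03,.24,46,51,80,18),circles(im,.058,.52,.73,.03,.24,39,43,80,18))
plan(.6247,.1266,.034,85.4)
E
```

```text
core3_mid 0.74 [255. 250.] at [0.6215 0.1313] rect [0.6216 0.1261] yaw 84.9 [58. 29.]
lid1_knob 0.73 [60. 46.] at [0.4527 0.2842] rect [0.4461 0.2873] yaw 160.3 [91. 99.]
39.25 [0.6238 0.1262 0.1402] [-0.5  0.3 -0.7] w 0.02826066941461211
[(np.float32(0.6245), np.float32(0.1275), np.float32(47.1))] [(np.float32(0.6255), np.float32(0.1295), np.float32(40.2))]
shift [  0.6   0.8 106.2] turn [0.  0.1 0. ] cur yaw 85.4 j7 -0.52
```

View pics/w15.png

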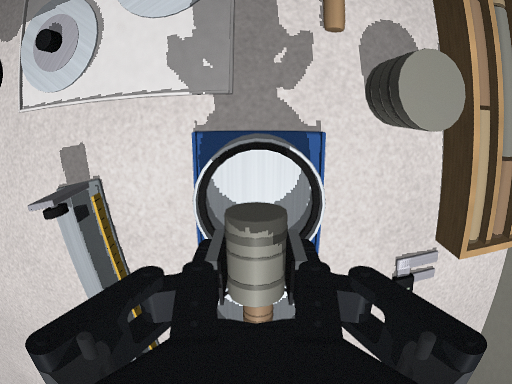

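The tin is centred under the grey core. I'll lower it and release, then go and look at the lids.

Emit:
{"op": "send_rows", "data": {"increments": [[20,[1,1,20],[0,0,0]],[20,[1,1,60],[0,0,0]],[20,[1,1,88],[0,0,0]],[20,[1,1,103],[0,0,0]],[20,[1,1,106],[0,0,0]],[20,[1,1,106],[0,0,0]],[38,[1,1,106],[0,0,0]],[38,[1,1,106],[0,0,0]]]}}

```text
clock: 40.25
tool_pos: [0.6256, 0.1271, 0.0352]
tool_rot: [[0.08, 0.997, 0.002], [0.997, -0.08, -0.001], [-0.001, 0.002, -1.0]]
force: [0.7, 0.6, -0.5]
width: 0.0376
```

Emit:
{"op": "send_rows", "data": {"increments": [[38,[0,0,0],[0,0,0]],[38,[0,0,-20],[0,0,0]],[38,[0,0,-80],[0,0,0]],[38,[0,0,-140],[0,0,0]],[50,[20,-40,-190],[0,0,0]],[50,[50,-80,-240],[0,0,0]],[50,[90,-130,-265],[0,0,0]],[50,[90,-130,-265],[0,0,0]]]}}

```text
clock: 41.25
tool_pos: [0.5004, 0.2321, 0.3042]
tool_rot: [[0.073, 0.997, 0.007], [0.997, -0.073, 0.002], [0.002, 0.007, -1.0]]
force: [0.8, -0.7, 0.1]
width: 0.0502
```

```bash
python3 look.py w16 lid1_knob:.018 core3_mid:.03
python3 - <<'E'
from h import *
im=cv2.imread("pics/w16.png")
print(circles(im,.018,.36,.62,.16,.44,49,53,80,18)); print(circles(im,.038,.36,.62,.16,.44,9,13,60,12))
E
```

```text
lid1_knob 0.97 [211. 123.] at [0.4434 0.2934] rect [0.4372 0.2954] yaw 175.0 [100. 101.]
core3_mid 0.75 [340. 226.] at [0.6201 0.1308] rect [0.6237 0.1268] yaw 85.1 [57. 33.]
41.4 [0.5028 0.2276 0.3008] [-1.3  0.4 -0.2] w 0.05016508340632523
[(np.float32(0.5545), np.float32(0.3355), np.float32(50.2)), (np.float32(0.4395), np.float32(0.2885), np.float32(51.3))]
[(np.float32(0.5555), np.float32(0.3345), np.float32(11.3)), (np.float32(0.4525), np.float32(0.3975), np.float32(12.4)), (np.float32(0.4395), np.float32(0.2905), np.float32(11.0))]
```

View pics/w16.png

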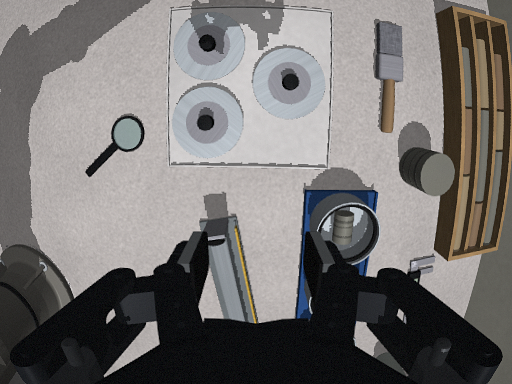

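The three lids lie on the white tray with knobs at (206,122), (290,82) and (207,43), and grey lies in the third tin at (343,225). Next I need a precise survey of the tins from above, for the lid fit.

Emit:
{"op": "send_rows", "data": {"increments": [[50,[-265,117,0],[0.4,0,0]],[50,[-265,117,0],[0.4,0,0]],[50,[-265,117,0],[0.4,0,0]],[50,[-265,117,0],[0.4,0,0]],[50,[-265,117,0],[0.4,0,0]],[50,[-265,117,0],[0.4,0,0]],[50,[-265,117,0],[0.4,0,0]],[50,[-265,117,0],[0.4,0,0]]]}}

```text
clock: 42.4
tool_pos: [0.5983, -0.0446, 0.3014]
tool_rot: [[0.077, 0.997, -0.004], [0.997, -0.077, -0.001], [-0.001, -0.004, -1.0]]
force: [0.2, -0.2, -0.1]
width: 0.0506
```

```bash
cat >> h.py <<'E'
def ring(im,z,c,r,cal,w=6,s=4000):
    """refine circle of about radius r (m) near c on plane z from the strongest radial edge; returns centre,radius,rms"""
    o=ortho(im,z,c[0]-.07,c[0]+.07,c[1]-.07,c[1]+.07,s,cal); g=cv2.GaussianBlur(cv2.cvtColor(o,cv2.COLOR_BGR2GRAY),(0,0),3).astype(float)
    P=[]; rr=np.arange(r-w/1000,r+w/1000,1/s)
    for t in np.radians(np.arange(0,360,3)):
        u=(.07+rr*np.cos(t))*s; v=(.07+rr*np.sin(t))*s; p=g[v.astype(int),u.astype(int)]; k=np.argmax(abs(np.gradient(p)))
        P.append([c[0]+rr[k]*np.cos(t),c[1]+rr[k]*np.sin(t)])
    P=np.array(P)
    from scipy.optimize import least_squares
    f=least_squares(lambda q:np.hypot(P[:,0]-q[0],P[:,1]-q[1])-q[2],[*c,r],loss="soft_l1",f_scale=.0005)
    return f.x.round(4), round(1000*np.median(abs(f.fun)),2)
E
python3 look.py w17 core1_mid:.03 core2_mid:.03
python3 - <<'E'
from h import *
cal=manip.get_calibration("wrist"); im=cv2.imread("pics/w17.png")
for c in((.606,-.0954),(.6155,.0162),(.625,.1278)):
    print(ring(im,.063,c,.049,cal,5),ring(im,.063,c,.0465,cal,2.5),ring(im,.058,c,.0405,cal,4))
E
```

```text
core1_mid 0.93 [249. 201.] at [ 0.5819 -0.0971] rect [ 0.5803 -0.098 ] yaw 96.6 [30. 53.]
core2_mid 0.94 [267. 118.] at [0.6151 0.0171] rect [0.6151 0.0178] yaw 85.6 [46. 31.]
42.55 [ 0.5984 -0.0447  0.3018] [0.5 1.  0. ] w 0.04979571468249907
(array([ 0.6066, -0.0949,  0.0462]), np.float64(0.21)) (array([ 0.6066, -0.0949,  0.0462]), np.float64(0.2)) (array([ 0.6063, -0.0937,  0.0398]), np.float64(0.22))
(array([0.6151, 0.0166, 0.0463]), np.float64(0.35)) (array([0.6151, 0.0164, 0.0463]), np.float64(0.39)) (array([0.6152, 0.0172, 0.04  ]), np.float64(0.23))
(array([0.6243, 0.1284, 0.046 ]), np.float64(0.34)) (array([0.6243, 0.1282, 0.0459]), np.float64(0.34)) (array([0.625 , 0.1255, 0.041 ]), np.float64(1.22))
```

Emit:
{"op": "send_rows", "data": {"increments": [[50,[305,-142,40],[0,0,0]],[50,[305,-142,40],[0,0,0]],[50,[305,-142,40],[0,0,0]],[50,[305,-142,40],[0,0,0]],[50,[305,-142,40],[0,0,0]],[50,[305,-142,40],[0,0,0]],[50,[305,-142,40],[0,0,0]],[50,[305,-142,40],[0,0,0]]]}}

```text
clock: 43.55
tool_pos: [0.4809, 0.2689, 0.2619]
tool_rot: [[0.078, 0.997, -0.002], [0.997, -0.078, -0.002], [-0.002, -0.002, -1.0]]
force: [1.0, -0.5, -0.1]
width: 0.0501
```

```bash
python3 look.py w18
python3 - <<'E'
from h import *
cal=manip.get_calibration("wrist"); im=cv2.imread("pics/w18.png")
C=circles(im,.038,.36,.64,.2,.46,9,13,60,12); print(C)
for c in C:
    c=[float(c[0]),float(c[1])]
    print(ring(im,.038,c,.011,cal,4),ring(im,.018,c,.051,cal,6))
E
```

```text
43.6 [0.4812 0.2685 0.2619] [ 1.1 -0.1 -0.5] w 0.05002154873160254
[(np.float32(0.4385), np.float32(0.2955), np.float32(11.1)), (np.float32(0.4485), np.float32(0.4035), np.float32(11.1)), (np.float32(0.5545), np.float32(0.3415), np.float32(11.1))]
(array([0.438 , 0.2957, 0.0112]), np.float64(0.35)) (array([0.437 , 0.2978, 0.0528]), np.float64(1.28))
(array([0.449 , 0.4037, 0.0113]), np.float64(0.46)) (array([0.4477, 0.4042, 0.0512]), np.float64(0.82))
(array([0.554 , 0.3412, 0.0112]), np.float64(0.47)) (array([0.5549, 0.3434, 0.0524]), np.float64(0.99))
```

Emit:
{"op": "send_rows", "data": {"increments": [[50,[12,-23,40],[0,0,0]],[50,[24,-45.5,100],[0,0,0]],[50,[24,-45.5,160],[0,0,0]],[50,[24,-45.5,200],[0,0,0]],[50,[24,-45.5,225],[0,0,0]],[50,[24,-45.5,226.5],[0,0,0]],[50,[24,-45.5,226.5],[0,0,0]]]}}

```text
clock: 44.48
tool_pos: [0.4385, 0.2952, 0.0364]
tool_rot: [[0.081, 0.997, -0.001], [0.997, -0.081, -0.002], [-0.002, -0.001, -1.0]]
force: [0.7, 0.2, 0.4]
width: 0.0495
```

```bash
python3 -c "
from h import *; plan(.4378,.2961,.0345,85.4)"
```

```text
shift [ 0.8 -0.8  1.9] turn [-0.   0.1 -0.1] cur yaw 85.3 j7 -1.04
```

Emit:
{"op": "send_rows", "data": {"increments": [[50,[1,-0.8,1.9],[0,0,0]],[10,[1,-0.8,1.9],[0,0,0]],[10,[1,-0.8,1.9],[0,0,0]],[10,[1,-0.8,1.9],[0,0,0]],[10,[1,-0.8,1.9],[0,0,0]],[10,[1,-0.8,-20],[0,0,0]],[10,[1,-0.8,-80],[0,0,0]],[10,[1,-0.8,-110],[0,0,0]]], "newtons": 60}}

```text
clock: 45.48
tool_pos: [0.4387, 0.2975, 0.1492]
tool_rot: [[0.081, 0.997, 0.002], [0.997, -0.081, 0.001], [0.001, 0.002, -1.0]]
force: [0.9, 0.1, -1.7]
width: 0.0195
```

```bash
python3 -c "
from h import *; o=manip.get_obs(); print(o['tool_pos'],o['force'],o['width']); plan(.6242,.1284,.14,85.4)"
```

```text
[0.4387 0.2975 0.1492] [ 0.9416  0.0865 -1.6594] 0.019469719039395466
shift [-153.5  198.5    9.5] turn [ 0.1 -0.  -0. ] cur yaw 85.4 j7 -0.94
```

Emit:
{"op": "send_rows", "data": {"increments": [[10,[-38,49,0],[0,0,0]],[10,[-76,98,0],[0,0,0]],[10,[-115,148,0],[0,0,0]],[10,[-153.5,198.5,0],[0,0,0]],[10,[-153.5,198.5,0],[0,0,0]],[10,[-153.5,198.5,10],[0,0,0]],[10,[-153.5,198.5,20],[0,0,0]],[10,[-153.5,198.5,20],[0,0,0]]]}}

```text
clock: 46.48
tool_pos: [0.6222, 0.1296, 0.128]
tool_rot: [[0.078, 0.997, -0.001], [0.997, -0.078, 0.0], [0.0, -0.001, -1.0]]
force: [0.9, 0.1, -0.3]
width: 0.0193
```

```bash
python3 look.py w19
python3 - <<'E'
from h import *
plan(.6242,.1284,.089,85.4)
cal=manip.get_calibration("wrist"); im=cv2.imread("pics/w19.png"); o=manip.get_obs(); p=o["tool_pos"]
print(ring(im,p[2]+.003,[p[0],p[1]],.011,cal,3), ring(im,p[2]-.017,[p[0],p[1]],.051,cal,5))
E
```

```text
46.525 [0.623  0.1295 0.1288] [ 0.6 -0.3 -0.4] w 0.01927790768407235
shift [-1.   1.3 39.8] turn [ 0.  -0.   0.1] cur yaw 85.5 j7 -0.54
(array([0.6223, 0.1284, 0.0104]), np.float64(0.66)) (array([0.6216, 0.1294, 0.05  ]), np.float64(1.05))
```

View pics/w19.png

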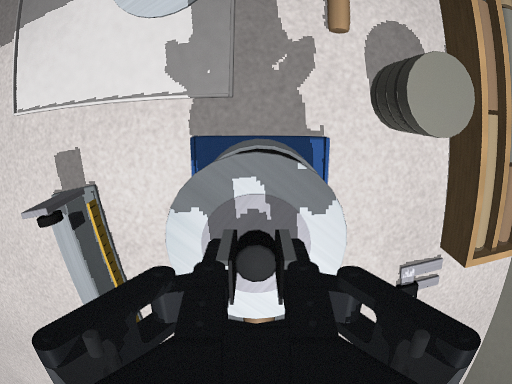

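The lid is level in the fingers over the third tin, with the knob centred at (260,255).

Emit:
{"op": "send_rows", "data": {"increments": [[10,[-1,1.2,15],[0,0,0]],[10,[-1,1.2,28],[0,0,0]],[10,[-1,1.2,34],[0,0,0]],[10,[-1,1.2,34],[0,0,0]],[10,[-1,1.2,34],[0,0,0]]]}}

```text
clock: 47.15
tool_pos: [0.6244, 0.1285, 0.095]
tool_rot: [[0.079, 0.997, 0.001], [0.997, -0.079, 0.001], [0.001, 0.001, -1.0]]
force: [0.3, -0.5, -0.7]
width: 0.0194
```

```bash
python3 -c "
from h import *; o=manip.get_obs(); print(o['tool_pos'],o['force'],o['width']); plan(.6242,.1284,.089,85.4)"
```

```text
[0.6244 0.1285 0.095 ] [ 0.3127 -0.5034 -0.7421] 0.019431415148697204
shift [-0.1 -0.2  6. ] turn [ 0.1 -0.   0.1] cur yaw 85.5 j7 -0.56
```

Emit:
{"op": "send_rows", "data": {"increments": [[10,[0,0,1],[0,0,0]],[10,[0,0,2],[0,0,0]],[10,[0,0,3],[0,0,0]],[10,[0,0,4],[0,0,0]],[10,[0,0,4],[0,0,0]]]}}

```text
clock: 47.78
tool_pos: [0.6249, 0.1291, 0.0917]
tool_rot: [[0.078, 0.997, 0.003], [0.997, -0.078, 0.001], [0.002, 0.003, -1.0]]
force: [0.2, -0.2, 5.1]
width: 0.0196
```

Emit:
{"op": "send_rows", "data": {"increments": [[10,[0,0,1],[0,0,0]],[10,[0,0,2],[0,0,0]],[10,[0,0,2],[0,0,0]]]}}

```text
clock: 48.15
tool_pos: [0.6249, 0.1291, 0.0895]
tool_rot: [[0.079, 0.997, 0.003], [0.997, -0.079, 0.001], [0.002, 0.002, -1.0]]
force: [-0.2, -0.3, 3.4]
width: 0.0195
```

Emit:
{"op": "send_rows", "data": {"increments": [[10,[0,0,1],[0,0,0]],[10,[0,0,2],[0,0,0]],[10,[0,0,2],[0,0,0]]]}}

```text
clock: 48.52
tool_pos: [0.6249, 0.1291, 0.0883]
tool_rot: [[0.079, 0.997, 0.003], [0.997, -0.079, 0.001], [0.001, 0.002, -1.0]]
force: [-2.0, 1.2, 7.1]
width: 0.0196
```

Emit:
{"op": "send_rows", "data": {"increments": [[10,[0,0,1.5],[0,0,0]],[10,[0,0,3],[0,0,0]],[10,[0,0,3],[0,0,0]]]}}

```text
clock: 48.9
tool_pos: [0.6249, 0.1291, 0.0862]
tool_rot: [[0.079, 0.997, 0.003], [0.997, -0.079, 0.001], [0.001, 0.003, -1.0]]
force: [-2.2, -0.6, 7.8]
width: 0.0194
```

Emit:
{"op": "send_rows", "data": {"increments": [[10,[0,0,1.5],[0,0,0]],[10,[0,0,3],[0,0,0]],[10,[0,0,3],[0,0,0]]]}}

```text
clock: 49.28
tool_pos: [0.6249, 0.1291, 0.0845]
tool_rot: [[0.079, 0.997, 0.003], [0.997, -0.079, 0.0], [0.001, 0.003, -1.0]]
force: [-3.0, -0.2, 10.7]
width: 0.0198
```

Emit:
{"op": "send_rows", "data": {"increments": [[10,[0,0,1.5],[0,0,0]],[10,[0,0,3],[0,0,0]],[10,[0,0,3],[0,0,0]]]}}

```text
clock: 49.65
tool_pos: [0.625, 0.1291, 0.0844]
tool_rot: [[0.079, 0.997, 0.003], [0.997, -0.079, -0.001], [-0.0, 0.003, -1.0]]
force: [-6.7, -1.0, 19.4]
width: 0.0194
```

Emit:
{"op": "send_rows", "data": {"increments": [[10,[0,0,2],[0,0,0]],[10,[0,0,3],[0,0,0]],[10,[0,0,3],[0,0,0]]]}}

```text
clock: 50.02
tool_pos: [0.625, 0.1291, 0.0844]
tool_rot: [[0.08, 0.997, 0.003], [0.997, -0.08, -0.002], [-0.001, 0.003, -1.0]]
force: [-7.1, -0.7, 19.2]
width: 0.0193
```

Emit:
{"op": "send_rows", "data": {"increments": [[45,[0,0,0],[0,0,0]],[45,[0,0,0],[0,0,0]],[45,[0,0,-15],[0,0,0]],[45,[0,0,-35],[0,0,0]],[0,[0,0,-35],[0,0,0]],[0,[0,0,-35],[0,0,0]],[0,[0,0,-35],[0,0,0]],[0,[0,0,-25],[0,0,0]]]}}

```text
clock: 51.02
tool_pos: [0.6252, 0.1293, 0.1093]
tool_rot: [[0.08, 0.997, 0.004], [0.997, -0.08, -0.001], [-0.001, 0.004, -1.0]]
force: [-0.7, 0.6, -0.3]
width: 0.0003
```

```bash
python3 -c "
from h import *; o=manip.get_obs(); print(o['tool_pos'],o['force'],o['width']); plan(.6245,.1287,.1015,85.4)"
```

```text
[0.6252 0.1293 0.1093] [-0.7303  0.5641 -0.2505] 0.00034191574232557447
shift [-0.7 -0.7  7.8] turn [0.2 0.1 0. ] cur yaw 85.4 j7 -0.55
```

Emit:
{"op": "send_rows", "data": {"increments": [[0,[-0.7,-0.7,4],[0,0,0]],[0,[-0.7,-0.7,8],[0,0,0]],[0,[-0.7,-0.7,10],[0,0,0]],[0,[-0.7,-0.7,12],[0,0,0]],[0,[-0.7,-0.7,13],[0,0,0]]]}}

```text
clock: 51.65
tool_pos: [0.6241, 0.1284, 0.101]
tool_rot: [[0.08, 0.997, 0.002], [0.997, -0.08, -0.004], [-0.003, 0.003, -1.0]]
force: [-11.5, -3.7, 29.6]
width: -0.0
```

Emit:
{"op": "send_rows", "data": {"increments": [[0,[0,0,2],[0,0,0]],[0,[0,0,4],[0,0,0]],[0,[0,0,4],[0,0,0]]]}}

```text
clock: 52.02
tool_pos: [0.6242, 0.1285, 0.101]
tool_rot: [[0.081, 0.997, 0.003], [0.997, -0.081, -0.005], [-0.005, 0.003, -1.0]]
force: [-7.7, -3.6, 22.4]
width: 0.0
```

The third lid is home: knob top at 0.087 m, as expected. Next is lid B.

Emit:
{"op": "send_rows", "data": {"increments": [[0,[0,0,-40],[0,0,0]],[45,[60,-25,-60],[0,0,0]],[50,[115,-48,-60],[0,0,0]],[50,[170,-71,-40],[0,0,0]],[50,[207,-87,-10],[0,0,0]],[50,[207,-87,0],[0,0,0]],[50,[207,-87,20],[0,0,0]],[50,[207,-87,20],[0,0,0]]]}}

```text
clock: 53.02
tool_pos: [0.5544, 0.3387, 0.0777]
tool_rot: [[0.084, 0.996, 0.0], [0.996, -0.084, -0.008], [-0.008, 0.001, -1.0]]
force: [0.2, -0.2, 0.5]
width: 0.0501
```

```bash
python3 look.py w20
python3 - <<'E'
from h import *
cal=manip.get_calibration("wrist"); im=cv2.imread("pics/w20.png"); 
print(ring(im,.038,[.5544,.342],.011,cal,4),ring(im,.038,[.4485,.404],.011,cal,4))
plan(.5544,.3418,.0345,85.4)
E
```

```text
53.075 [0.5551 0.3394 0.0789] [ 1.  -0.1 -0.1] w 0.05027002860661349
(array([0.5559, 0.3432, 0.0109]), np.float64(0.28)) (array([0.4483, 0.4063, 0.0106]), np.float64(0.31))
shift [ 2.6 -1.  44.4] turn [ 0.1  0.4 -0.2] cur yaw 85.2 j7 -0.94
```

Emit:
{"op": "send_rows", "data": {"increments": [[50,[3.2,-0.4,20],[0,0.4,0]],[50,[3.2,-0.4,40],[0,0.4,0]],[50,[3.2,-0.4,44],[0,0.4,0]],[50,[3.2,-0.4,44.4],[0,0.4,0]],[10,[3.2,-0.4,44.4],[0,0.4,0]],[10,[3.2,-0.4,44.4],[0,0.4,0]],[10,[3.2,-0.4,44.4],[0,0.4,0]],[10,[3.2,-0.4,44.4],[0,0.4,0]]]}}

```text
clock: 54.08
tool_pos: [0.5556, 0.3429, 0.0356]
tool_rot: [[0.084, 0.996, 0.004], [0.996, -0.084, 0.001], [0.002, 0.004, -1.0]]
force: [-0.5, -0.3, 5.1]
width: 0.0194
```

Emit:
{"op": "send_rows", "data": {"increments": [[10,[0,0,-20],[0,0,0]],[10,[0,0,-70],[0,0,0]],[10,[0,0,-110],[0,0,0]],[10,[0,0,-110],[0,0,0]]]}}

```text
clock: 54.58
tool_pos: [0.5573, 0.3447, 0.1507]
tool_rot: [[0.084, 0.996, 0.011], [0.996, -0.084, 0.006], [0.007, 0.011, -1.0]]
force: [-0.2, -0.1, -0.5]
width: 0.0195
```

```bash
python3 -c "
from h import *; o=manip.get_obs(); print(o['tool_pos'],o['force'],o['width']); plan(.6152,.0166,.128,85.4)"
```

```text
[0.5573 0.3447 0.1507] [-0.2331 -0.0677 -0.4617] 0.01946979305778482
shift [-322.2   85.    21.4] turn [ 0.6 -0.4 -0.2] cur yaw 85.2 j7 -0.91
```

Emit:
{"op": "send_rows", "data": {"increments": [[10,[-55,14,0],[0.6,-0.4,0]],[10,[-110,28,0],[0.6,-0.4,0]],[10,[-165,43,0],[0.6,-0.4,0]],[10,[-220,58,0],[0.6,-0.4,0]],[10,[-275,72,0],[0.6,-0.4,-0.2]],[10,[-322,85,0],[0.6,-0.4,-0.2]],[10,[-322,85,10],[0.6,-0.4,-0.2]],[10,[-322,85,20],[0.6,-0.4,-0.2]]]}}

```text
clock: 55.58
tool_pos: [0.6144, 0.0174, 0.1283]
tool_rot: [[0.08, 0.997, -0.001], [0.997, -0.08, 0.001], [0.001, -0.001, -1.0]]
force: [0.4, -0.1, 0.3]
width: 0.0192
```

```bash
python3 look.py w21
python3 - <<'E'
from h import *
plan(.6152,.0166,.0945,85.4)
cal=manip.get_calibration("wrist"); im=cv2.imread("pics/w21.png"); o=manip.get_obs(); p=o["tool_pos"]
print(ring(im,p[2]+.003,[p[0],p[1]],.011,cal,3), ring(im,p[2]-.017,[p[0],p[1]],.051,cal,5))
E
```

```text
55.625 [0.6134 0.0184 0.1268] [-0.7  1.  -2. ] w 0.019309400471565246
shift [-1.7  2.1 32.3] turn [-0.2 -0.   0.1] cur yaw 85.5 j7 -0.36
(array([0.6127, 0.0176, 0.0104]), np.float64(0.72)) (array([0.6122, 0.0185, 0.05  ]), np.float64(0.85))
```

Emit:
{"op": "send_rows", "data": {"increments": [[10,[-1.6,2.1,12],[0,0,0]],[10,[-1.6,2.1,24],[0,0,0]],[10,[-1.6,2.1,31],[0,0,0]],[10,[-1.6,2.1,32],[0,0,0]],[10,[-1.6,2.1,32],[0,0,0]]]}}

```text
clock: 56.25
tool_pos: [0.6155, 0.0167, 0.095]
tool_rot: [[0.078, 0.997, -0.003], [0.997, -0.078, 0.001], [0.001, -0.003, -1.0]]
force: [-0.5, 0.0, -0.3]
width: 0.0196
```

Emit:
{"op": "send_rows", "data": {"increments": [[10,[0,0,1],[0,0,0]],[10,[0,0,2],[0,0,0]],[10,[0,0,3],[0,0,0]],[10,[0,0,4],[0,0,0]],[10,[0,0,4],[0,0,0]]]}}

```text
clock: 56.88
tool_pos: [0.616, 0.0172, 0.0916]
tool_rot: [[0.078, 0.997, -0.002], [0.997, -0.078, 0.001], [0.001, -0.002, -1.0]]
force: [-0.0, 2.4, 3.4]
width: 0.0198
```

Emit:
{"op": "send_rows", "data": {"increments": [[10,[0,0,1],[0,0,0]],[10,[0,0,2],[0,0,0]],[10,[0,0,2],[0,0,0]]]}}

```text
clock: 57.25
tool_pos: [0.6159, 0.0171, 0.0896]
tool_rot: [[0.078, 0.997, -0.002], [0.997, -0.078, 0.001], [0.001, -0.002, -1.0]]
force: [-0.7, 0.8, 3.1]
width: 0.0195
```

Same behaviour as before, so I'll press on.

Emit:
{"op": "send_rows", "data": {"increments": [[10,[0,0,1],[0,0,0]],[10,[0,0,2.5],[0,0,0]],[10,[0,0,3],[0,0,0]]]}}

```text
clock: 57.62
tool_pos: [0.6159, 0.0171, 0.0875]
tool_rot: [[0.078, 0.997, -0.002], [0.997, -0.078, 0.001], [0.001, -0.002, -1.0]]
force: [-3.0, 0.4, 9.0]
width: 0.0196
```

Emit:
{"op": "send_rows", "data": {"increments": [[10,[0,0,1.5],[0,0,0]],[10,[0,0,3],[0,0,0]],[10,[0,0,3],[0,0,0]]]}}

```text
clock: 58.0
tool_pos: [0.6159, 0.0171, 0.0854]
tool_rot: [[0.078, 0.997, -0.002], [0.997, -0.078, 0.001], [0.0, -0.002, -1.0]]
force: [-2.5, 0.7, 8.2]
width: 0.0195
```

Emit:
{"op": "send_rows", "data": {"increments": [[10,[0,0,1.5],[0,0,0]],[10,[0,0,3],[0,0,0]],[10,[0,0,3],[0,0,0]]]}}

```text
clock: 58.38
tool_pos: [0.6159, 0.0171, 0.0845]
tool_rot: [[0.078, 0.997, -0.002], [0.997, -0.078, -0.0], [-0.0, -0.002, -1.0]]
force: [-5.7, -0.5, 14.7]
width: 0.0196
```

Emit:
{"op": "send_rows", "data": {"increments": [[10,[0,0,1.5],[0,0,0]],[10,[0,0,3],[0,0,0]],[10,[0,0,3],[0,0,0]]]}}

```text
clock: 58.75
tool_pos: [0.6159, 0.0171, 0.0845]
tool_rot: [[0.079, 0.997, -0.003], [0.997, -0.079, -0.001], [-0.001, -0.003, -1.0]]
force: [-7.0, -0.9, 19.7]
width: 0.0192
```

Home. I'll release, then press with closed fingers.

Emit:
{"op": "send_rows", "data": {"increments": [[45,[0,0,0],[0,0,0]],[45,[0,0,0],[0,0,0]],[45,[0,0,-15],[0,0,0]],[45,[0,0,-35],[0,0,0]],[0,[0,0,-35],[0,0,0]],[0,[0,0,-35],[0,0,0]],[0,[0,0,-35],[0,0,0]],[0,[-0.7,-0.7,-25],[0,0,0]]]}}

```text
clock: 59.75
tool_pos: [0.6156, 0.0166, 0.1093]
tool_rot: [[0.079, 0.997, -0.002], [0.997, -0.079, -0.001], [-0.001, -0.002, -1.0]]
force: [1.4, 0.2, 0.2]
width: -0.0
```

Emit:
{"op": "send_rows", "data": {"increments": [[0,[0,0,4],[0,0,0]],[0,[0,0,8],[0,0,0]],[0,[0,0,10],[0,0,0]],[0,[0,0,12],[0,0,0]],[0,[0,0,13],[0,0,0]]]}}

```text
clock: 60.38
tool_pos: [0.6153, 0.0166, 0.101]
tool_rot: [[0.079, 0.997, -0.003], [0.997, -0.079, -0.003], [-0.003, -0.003, -1.0]]
force: [-12.8, -1.9, 31.6]
width: 0.0001
```

```bash
python3 -c "
from h import *; o=manip.get_obs(); print(o['tool_pos'],o['force'],o['width']); plan(.4487,.4035,.11,85.4)"
```

```text
[0.6153 0.0166 0.101 ] [-12.8263  -1.914   31.5699] 7.228766945649978e-05
shift [ 372.4 -196.8   -9.7] turn [-0.1  0.2  0.1] cur yaw 85.5 j7 -0.37
```

Emit:
{"op": "send_rows", "data": {"increments": [[0,[0,0,-50],[0,0,0]],[20,[55,-29,-80],[0,0,0]],[50,[110,-58,-80],[0,0,0]],[50,[165,-87,-80],[0,0,0]],[50,[220,-116,-80],[0,0,0]],[50,[275,-145,-70],[0,0,0]],[50,[330,-174,-50],[0,0,0]],[50,[372,-197,-30],[0,0,0]]]}}

```text
clock: 61.38
tool_pos: [0.4479, 0.4054, 0.1302]
tool_rot: [[0.079, 0.997, -0.002], [0.997, -0.079, -0.002], [-0.002, -0.001, -1.0]]
force: [0.6, 0.0, -0.2]
width: 0.05
```

Emit:
{"op": "send_rows", "data": {"increments": [[50,[0,0,20],[0,0,0]],[50,[0,0,30],[0,0,0]],[50,[0,0,30],[0,0,0]]]}}

```text
clock: 61.75
tool_pos: [0.4489, 0.4031, 0.0993]
tool_rot: [[0.082, 0.997, -0.002], [0.997, -0.082, -0.004], [-0.004, -0.002, -1.0]]
force: [-0.0, -0.5, -0.2]
width: 0.0499
```

```bash
python3 look.py w22
python3 - <<'E'
from h import *
cal=manip.get_calibration("wrist"); im=cv2.imread("pics/w22.png"); 
print(ring(im,.038,[.4485,.404],.011,cal,4),ring(im,.018,[.4485,.404],.051,cal,4))
plan(.449,.4045,.0352,85.4)
E
```

```text
61.8 [0.4493 0.4036 0.1002] [0.9 1.  0.2] w 0.04999168681065645
(array([0.4483, 0.4064, 0.0106]), np.float64(0.27)) (array([0.4483, 0.4064, 0.0504]), np.float64(0.74))
shift [ 1.1 -0.3 65. ] turn [-0.   0.2 -0.1] cur yaw 85.3 j7 -1.14
```

Emit:
{"op": "send_rows", "data": {"increments": [[50,[2.2,-1,30],[0,0.2,0]],[50,[2.2,-1,55],[0,0.2,0]],[50,[2.2,-1,64],[0,0.2,0]],[50,[2.2,-1,65],[0,0.2,0]],[10,[2.2,-1,65],[0,0.2,0]],[10,[2.2,-1,65],[0,0.2,0]],[10,[2.2,-1,65],[0,0.2,0]],[10,[2.2,-1,65],[0,0.2,0]]]}}

```text
clock: 62.8
tool_pos: [0.4492, 0.4064, 0.0366]
tool_rot: [[0.082, 0.997, 0.001], [0.997, -0.082, 0.002], [0.002, 0.001, -1.0]]
force: [0.2, -0.3, 7.0]
width: 0.0196
```

Emit:
{"op": "send_rows", "data": {"increments": [[10,[0,0,-20],[0,0,0]],[10,[0,0,-70],[0,0,0]],[10,[0,0,-115],[0,0,0]],[10,[0,0,-115],[0,0,0]]]}}

```text
clock: 63.3
tool_pos: [0.451, 0.4088, 0.1572]
tool_rot: [[0.082, 0.997, 0.008], [0.997, -0.082, 0.009], [0.009, 0.008, -1.0]]
force: [-0.2, 0.8, -0.7]
width: 0.0194
```

```bash
python3 -c "
from h import *; o=manip.get_obs(); print(o['tool_pos'],o['force'],o['width']); plan(.6065,-.095,.15,85.4)"
```

```text
[0.451  0.4088 0.1572] [-0.2105  0.8397 -0.6584] 0.019388332334129316
shift [-489.4  196.3    4.1] turn [ 0.4 -0.5 -0.1] cur yaw 85.3 j7 -1.11
```

Emit:
{"op": "send_rows", "data": {"increments": [[10,[-58,23,0],[0.4,-0.5,0]],[10,[-116,46,0],[0.4,-0.5,0]],[10,[-174,70,0],[0.4,-0.5,0]],[10,[-232,93,0],[0.4,-0.5,0]],[10,[-290,116,0],[0.4,-0.5,0]],[10,[-348,140,0],[0.4,-0.5,0]],[10,[-406,163,0],[0.4,-0.5,0]],[10,[-460,185,0],[0.4,-0.5,0]]]}}

```text
clock: 64.3
tool_pos: [0.5974, -0.067, 0.154]
tool_rot: [[0.082, 0.997, -0.0], [0.997, -0.082, 0.001], [0.001, -0.0, -1.0]]
force: [1.6, 0.4, -0.8]
width: 0.0194
```

```bash
python3 -c "
from h import *; o=manip.get_obs(); print(o['tool_pos'],o['width']); plan(.6065,-.095,.128,85.4)"
```

```text
[ 0.5974 -0.067   0.154 ] 0.01939414784196998
shift [-27.1  11.4  26. ] turn [-0.  -0.  -0.1] cur yaw 85.3 j7 -0.2
```

Emit:
{"op": "send_rows", "data": {"increments": [[10,[-27,11.4,5],[0,0,0]],[10,[-27,11.4,20],[0,0,0]],[10,[-27,11.4,26],[0,0,0]],[10,[-27,11.4,26],[0,0,0]],[10,[-27,11.4,26],[0,0,0]]]}}

```text
clock: 64.92
tool_pos: [0.6067, -0.0934, 0.1284]
tool_rot: [[0.08, 0.997, 0.001], [0.997, -0.08, 0.001], [0.001, 0.0, -1.0]]
force: [-0.0, -0.2, -1.3]
width: 0.0194
```

```bash
python3 look.py w23
python3 - <<'E'
from h import *
plan(.6065,-.095,.0945,85.4)
cal=manip.get_calibration("wrist"); im=cv2.imread("pics/w23.png"); o=manip.get_obs(); p=o["tool_pos"]
print(ring(im,p[2]+.003,[p[0],p[1]],.011,cal,3), ring(im,p[2]-.017,[p[0],p[1]],.051,cal,5))
E
```

```text
64.975 [ 0.6068 -0.0937  0.1285] [-0.  -0.1 -0.5] w 0.019332776897616318
shift [-1.3 -0.2 34. ] turn [ 0. -0. -0.] cur yaw 85.4 j7 -0.16
(array([ 0.6062, -0.0937,  0.0103]), np.float64(0.67)) (array([ 0.6056, -0.0932,  0.0498]), np.float64(0.87))
```

Emit:
{"op": "send_rows", "data": {"increments": [[10,[-1.3,-0.2,12],[0,0,0]],[10,[-1.3,-0.2,24],[0,0,0]],[10,[-1.3,-0.2,32],[0,0,0]],[10,[-1.3,-0.2,33],[0,0,0]],[10,[-1.3,-0.2,33],[0,0,0]]]}}

```text
clock: 65.6
tool_pos: [0.6065, -0.095, 0.0954]
tool_rot: [[0.081, 0.997, 0.001], [0.997, -0.081, 0.001], [0.001, 0.001, -1.0]]
force: [-0.9, -0.2, -0.0]
width: 0.0192
```

Emit:
{"op": "send_rows", "data": {"increments": [[10,[0,0,1],[0,0,0]],[10,[0,0,2],[0,0,0]],[10,[0,0,3],[0,0,0]],[10,[0,0,4],[0,0,0]],[10,[0,0,4],[0,0,0]]]}}

```text
clock: 66.22
tool_pos: [0.6069, -0.0947, 0.0914]
tool_rot: [[0.08, 0.997, 0.001], [0.997, -0.08, 0.001], [0.001, 0.001, -1.0]]
force: [0.4, 1.4, -0.3]
width: 0.0196
```

Emit:
{"op": "send_rows", "data": {"increments": [[10,[0,0,1],[0,0,0]],[10,[0,0,2],[0,0,0]],[10,[0,0,2],[0,0,0]]]}}

```text
clock: 66.6
tool_pos: [0.6069, -0.0947, 0.0902]
tool_rot: [[0.081, 0.997, 0.001], [0.997, -0.081, 0.001], [0.001, 0.001, -1.0]]
force: [-1.8, 0.8, 6.9]
width: 0.0193
```

Emit:
{"op": "send_rows", "data": {"increments": [[10,[0,0,1],[0,0,0]],[10,[0,0,2.5],[0,0,0]],[10,[0,0,3],[0,0,0]]]}}

```text
clock: 66.97
tool_pos: [0.6069, -0.0947, 0.0883]
tool_rot: [[0.081, 0.997, 0.001], [0.997, -0.081, 0.001], [0.001, 0.001, -1.0]]
force: [-2.0, 1.7, 8.2]
width: 0.0197
```

Emit:
{"op": "send_rows", "data": {"increments": [[10,[0,0,1.5],[0,0,0]],[10,[0,0,3],[0,0,0]],[10,[0,0,3],[0,0,0]]]}}

```text
clock: 67.35
tool_pos: [0.607, -0.0947, 0.0864]
tool_rot: [[0.081, 0.997, 0.001], [0.997, -0.081, 0.0], [0.0, 0.001, -1.0]]
force: [-2.0, 1.5, 7.7]
width: 0.0193
```

Emit:
{"op": "send_rows", "data": {"increments": [[10,[0,0,1.5],[0,0,0]],[10,[0,0,3],[0,0,0]],[10,[0,0,3],[0,0,0]]]}}

```text
clock: 67.72
tool_pos: [0.607, -0.0947, 0.0856]
tool_rot: [[0.081, 0.997, 0.001], [0.997, -0.081, -0.001], [-0.0, 0.001, -1.0]]
force: [-4.6, 0.8, 14.9]
width: 0.0196
```

Emit:
{"op": "send_rows", "data": {"increments": [[10,[0,0,1.5],[0,0,0]],[10,[0,0,3],[0,0,0]],[10,[0,0,3],[0,0,0]]]}}

```text
clock: 68.1
tool_pos: [0.607, -0.0947, 0.0855]
tool_rot: [[0.081, 0.997, 0.0], [0.997, -0.081, -0.001], [-0.001, 0.001, -1.0]]
force: [-6.4, 1.8, 19.4]
width: 0.0195
```

Emit:
{"op": "send_rows", "data": {"increments": [[45,[0,0,0],[0,0,0]],[45,[0,0,0],[0,0,0]],[45,[0,0,-15],[0,0,0]],[45,[0,0,-34],[0,0,0]],[0,[0,0,-34],[0,0,0]],[0,[0,0,-34],[0,0,0]],[0,[0,0,-34],[0,0,0]],[0,[0,-0.5,-24],[0,0,0]]]}}

```text
clock: 69.1
tool_pos: [0.6069, -0.0946, 0.1094]
tool_rot: [[0.081, 0.997, 0.001], [0.997, -0.081, -0.002], [-0.001, 0.002, -1.0]]
force: [-0.7, 0.0, -0.2]
width: -0.0003
```

Emit:
{"op": "send_rows", "data": {"increments": [[0,[0,0,4],[0,0,0]],[0,[0,0,8],[0,0,0]],[0,[0,0,10],[0,0,0]],[0,[0,0,12],[0,0,0]],[0,[0,0,13],[0,0,0]]]}}

```text
clock: 69.72
tool_pos: [0.6067, -0.0946, 0.101]
tool_rot: [[0.082, 0.997, 0.0], [0.997, -0.082, -0.003], [-0.003, 0.0, -1.0]]
force: [-11.2, 0.4, 30.4]
width: 0.0003
```

Emit:
{"op": "send_rows", "data": {"increments": [[0,[0,0,-60],[0,0,0]],[0,[-20,-20,-120],[0,0,0]],[30,[-40,-40,-180],[0,0,0]],[50,[-60,-60,-230],[0,0,0]],[50,[-60,-60,-230],[0,0,0]],[50,[-60,-60,-230],[0,0,0]]]}}

```text
clock: 70.47
tool_pos: [0.5418, -0.1487, 0.3309]
tool_rot: [[0.082, 0.997, 0.0], [0.997, -0.082, -0.003], [-0.003, 0.0, -1.0]]
force: [0.5, 0.7, -0.8]
width: 0.0501
```

```bash
python3 look.py w24 core1_mid:.03 core2_mid:.03 core3_mid:.03
python3 - <<'E'
from h import *
cal=manip.get_calibration("wrist"); im=cv2.imread("pics/w24.png")
for c in((.6067,-.0949),(.6154,.0168),(.6245,.1286)):
    print(ring(im,.087,c,.011,cal,4),ring(im,.067,c,.051,cal,5))
E
```

```text
70.675 [ 0.5416 -0.1479  0.3291] [ 0.6 -0.5 -0.4] w 0.04982133799895183
(array([ 0.6031, -0.0939,  0.0109]), np.float64(0.28)) (array([ 0.6038, -0.0939,  0.05  ]), np.float64(0.29))
(array([0.6121, 0.0161, 0.0109]), np.float64(0.39)) (array([0.6127, 0.0167, 0.0503]), np.float64(0.24))
(array([0.6245, 0.1286, 0.007 ]), np.float64(0.0)) (array([0.6245, 0.1284, 0.0461]), np.float64(0.11))
```

View pics/w24.png

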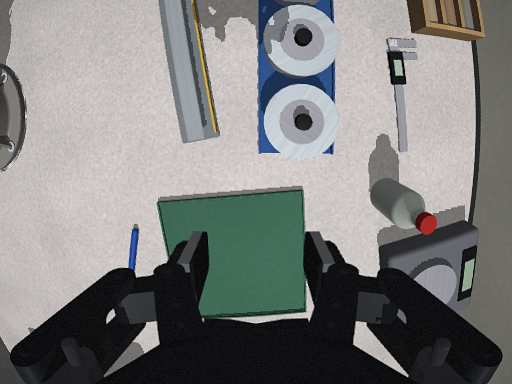

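Lids sit flat and concentric on their tins, and the tray and rail are empty. All three knob tops were at the fully-home height, so I'm handing in.

```bash
python3 -c "
from h import *; print(manip.close_job(), manip.get_obs()['clock'])"
```

```text
the job is handed in; nothing more can be done
the job is handed in; nothing more can be done
```

The job is handed in after about 71 s on the robot's clock: all three cores went through the rail, each lies in its own tin, and all three lids are pressed home.

- **Rail:** I pushed the run gently until the contact force was about 6 N, which puts the rubber stop in by roughly 0.9 mm. After I backed off, the core centres were 46 mm apart by camera (the cores are 45 mm long), so they lay tight. Sand later shifted about 10 mm back from grey in the groove, after I had lifted brown out. That was after the push, so I left it.
- **Tins:** Sand is in the -y tin, brown in the middle and grey at the +y end. All three were seen lying down before the lids went on. Sand had rolled about 26 mm to one side in its tin but was still lying down.
- **Lids:** Each lid stopped dead at about 20 N while gripped. I then pressed it again on the knob at about 30 N, and all three knob tops came to 87 mm, which is the fully home height.

The last wrist picture showed the -y and middle lids flat and on centre within about 4 mm, a gap I put down to the camera being farther off. The +y lid was cut off at the edge of that picture, so only its press height confirms it. I noticed no grip slip and did not deliberately touch anything else on the bench, but I did not check the other items in a final picture.

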